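# Load the plate dryer and set its dial

### The job

Build up the pink tile on the dryer's hot plate: lay the white separator sheet squarely on it so that it covers the tile, then set the second pink tile squarely on the separator, long sides in line, leaving the first tile where it lies. Only when both layers are down, turn the black dial on the sloping panel clockwise until its white line points at the green mark, and let go of it. Do not disturb the glassware and other things standing about, nor shift the green mark.

Things in the scene. Friction and masses are not known exactly. Their poses are not given: they have to be found in the camera images.
- lower_tile_centre (a point): Centre (half-way up) of the first pink tile, lying flat on the dryer's hot plate. Tile: 78 mm along its own x, 50 mm along its y, 20 mm thick along z, about 0.15 kg, loose.
- upper_tile_centre (a point): Centre of the second pink tile, equal to the first (78 x 50 x 20 mm, x long, 0.1 to 0.21 kg, loose). At the start it lies on a wooden stand 30 mm high, left or right of the dryer; the stand's block is 64 x 36 mm, in line with the tile, so the tile overhangs it by 7 mm on each side; the stand's foot (72 x 44 mm, 4 mm high) is narrower than the tile too.
- separator_centre (a point): Centre of the stiff white plastic separator sheet: 92 mm along its own x, 64 mm along its y, 5 mm thick, 52 to 85 g, loose. At the start it lies on the other wooden stand (alike, 30 mm high, on the other side of the dryer), overhanging its 36 mm wide block by 14 mm on each long side. Laid on a tile it overhangs it by 7 mm all round.
- plate_centre (a point): Centre of the top of the dryer's square dark grey hot plate (170 x 170 mm, 119 mm above the bench). x runs from the dryer's front (the panel, facing the robot) to its back, y to the left, z up. The dryer is a fixed cream box, 300 mm (x) by 190 mm (y), 107 mm high; the plate's centre is 60 mm behind the box's centre. The front part is a panel that slopes at 30 degrees.
- dial_axis (a point): Where the dial's axis meets the panel: 155 mm in front of the plate's centre, 43.7 mm below it. z = panel's outward normal = dial's axis, 30 degrees from vertical towards the robot; x up the slope, y left. Dial: skirt of 57 mm diameter up to 5 mm off the panel, then a round fluted grip of 44 mm diameter from 5 to 32 mm. Free panel: 60 mm up and down the slope, 95 mm to each side.
- dial (a joint): Dial angle in rad, growing as it is turned clockwise seen from outside the panel. Smooth from 0 (white line to the lower left) to 5.0 (end stop), no clicks; stays where it is left (friction about 0.12 N m, no spring). It starts at 0.1 to 0.5.
- dial_pointer (a point): Outer end of the dial's white line: on the skirt's rim, 28.5 mm from the dial's axis and 5 mm off the panel; turns with the dial (its rotation is the dial's).
- tab (a joint): Where the green mark stands on the dial's scale, in rad on the same scale as joint dial (2.7 to 4.6): when the dial's angle equals it, the white line points at the mark. Stiff (1.5 N m); not to be moved.
- dial_mark (a point): The place where the outer end of the white line must come: 28.5 mm from the axis and 5 mm off the panel, in line with the green mark (a green tab 14 x 7 x 3 mm lying on the panel, radially from 30 to 45 mm off the axis).
- flask: Bystander: conical glass flask, 88 mm wide at the foot, 145 mm high. Origin under its centre.
- beaker: Bystander: glass beaker, 72 mm wide, 90 mm high. Origin under its centre.
- funnel: Bystander: white ceramic filter cup, 100 mm wide, 50 mm high. Origin under its centre.
- wash_bottle: Bystander: white bottle with red cap, 60 mm wide, 160 mm high. Origin under its centre.
- amber_jar: Bystander: amber jar, 60 mm wide, 80 mm high. Origin under its centre.
- petri_dish: Bystander: glass dish, 90 mm wide, 15 mm high. Origin under its centre.
- spatula: Bystander: spatula lying on the bench, 140 mm long along its x. Origin under its centre.
Things that resemble listed ones, but are neither listed nor needed, are in the scene too. What is shaped like the part that bears upper_tile_centre but red or yellow is not meant.

How it is judged:
By the outcome, as a careful person would: the job done as asked, in the order asked, and still so for the second after the job is handed in, with the robot touching nothing.
It also fails if it takes over 72 s, if anything falls off the work surface, if the arm or the gripper's body presses on something with over 40 N, if the wrist force passes 120 N, or if a joint passes its speed limit or range.

### The arm

A 7-joint arm with a two-finger parallel gripper is mounted at the origin on the work surface. World frame = base frame: x ahead of the robot, y to its left, z up, the work surface at z = 0. Lengths are in m, angles in rad, forces in N, time in s.
With the tool pointing down it reaches from about 0.4 to 0.85 m from the base axis. Payload 4.5 kg.
Tool frame: the origin (TCP) lies at the very end of the fingers, on their centre line; the grasp point (between the pads) lies 19 mm behind it (r.tcp_to_grasp is the distance from the TCP to the grasp point, in m); z points along the fingers, y is the direction in which the jaws open and shut (so a half turn about z gives the same grasp; the last joint's range is limited). The gripper opens to 88 mm and grips with 3 to 60 N. Pads are 18 mm wide; open, the fingers measure 123 mm over their backs; the gripper's body (75 mm by 187 mm) begins 45 mm behind the grasp point.
Start: joints at [1.211, 0.689, -0.195, 1.565, 0.157, 0.902, -0.215], TCP at [0.24, -0.577, 0.239] pointing down, gripper open.
Joint ranges: [-3.01, 3.01], [-0.46, 2.08], [-1.47, 1.51], [0.13, 2.56], [-1, 4.14], [0.04, 2.09], [-2.66, 2.66]. Speed limits (rad/s): [2.57, 2.57, 3.14, 3.14, 3.14, 3.14, 3.14].

### API

Orientations are given as a unit quaternion [x, y, z, w].
In Python, from plant import r gives the robot as it stands.
- The arm moves only by the shell command python3 -m handwheel 'ROWS' [FORCE]. ROWS is a JSON object of lists of equal length, an entry for each row: "twist": the turn, a rotation vector about the tool's x, y, z normalised to -1 to 1, where 1 is 180 degrees, a list of three; "translation": the shift along the tool's x, y, z normalised to -1 to 1, where 1 is 0.1 m, a list of three; "grip": the opening, from 0 (shut) to 1 (fully open). A call has 1 to 12 rows; each row is the pose to reach, as a shift and turn from the pose measured when the call began, along the tool's axes at that moment, turning the shorter way round; what a row does not reach only later rows make up. A row lasts 1/12 s, in which the tool goes at most 41.7 mm and 7.16 degrees, less where a joint would pass 70% of its speed; a pose out of reach is approached as far as the arm can. A call with a number of a shift or a turn outside -1 to 1 is refused whole. A call with a gripper value outside its range is refused whole. The fingers move at their own pace and stop on an object; FORCE is the grip in N (left out, the last holds). Time passes only in rows, so rows that repeat a pose let the fingers close. It gives the time, the measured TCP pose, the force and the opening at its end, in the units of the state.
- r.get_state(): the state, without advancing time (a new reading comes with each control period).
- r.snapshot(name): name is "side" or "top" or "wrist"; returns the picture (400x640x3 uint8, blue, green, red); there is no depth.
- r.get_calibration(name): a dict with "fx", "fy", "cx", "cy" (pixels), "xyz" and "attitude" of the camera in the world. Camera axes: x right, y down, z forward; pixel columns grow to the right and rows downward; lengths in m; the calibration is good to about 2 mm. A picture is of the moment at which its call begins: read the wrist's pose just before it. get_calibration takes no time and is no camera call; for the wrist camera it gives the pose at the moment of the call.
- r.finish_job(): hands the job in, once; it reports no verdict.
The state is a dict: "clock": time; "q": joint angles; "qd": joint speeds; "joint_torque": joint torques, N m; "tool_pos": TCP position; "eef_rot": TCP orientation; "contact_force": force on the tool from outside, world axes, zero at the start; "moment": the same for the moment, N m; "opening": opening from 0.0 (shut) to 1.0 (fully open).
Only numpy, scipy, OpenCV 4.12 (cv2) and the standard library are available. Lean on these libraries where they do the work, as an engineer would, in place of code of your own. Each camera call takes 0.05 s, during which the arm holds its last target.

## Working session

There is one attempt and no reset: what is moved stays moved. The work goes in short steps, Python scripts to look and compute and a shell command to move; the robot and the scene stay as the last step left them, time stands still between calls to the robot, and variables do not carry over. Pictures are saved under pics/ and viewed, and the job is handed in when it is done.

```bash
mkdir -p pics; ls; python3 - <<'E'
from plant import r
import cv2
for n in("side","top","wrist"):
    c=r.get_calibration(n); print(n,c)
    cv2.imwrite(f"pics/{n}0.png",r.snapshot(n))
s=r.get_state(); print(s)
E
```

```text
pics
side {'fx': 384.50068176629975, 'fy': 384.50068176629975, 'cx': 323.08991061774634, 'cy': 197.82301712639193, 'xyz': array([0.06968331, 0.95486722, 0.73288037]), 'attitude': array([-0.19322216,  0.8464397 , -0.48239584,  0.11618645])}
top {'fx': 416.7053282806451, 'fy': 416.7053282806451, 'cx': 325.7386782114789, 'cy': 191.33961512660252, 'xyz': array([0.31113708, 0.01502185, 1.43499383]), 'attitude': array([-0.70175254,  0.7070209 , -0.06161216,  0.06219935])}
wrist {'fx': 288.0865349241569, 'fy': 288.0865349241569, 'cx': 318.7983507902089, 'cy': 194.76170142299497, 'xyz': array([ 0.30806009, -0.54764854,  0.38377879]), 'attitude': array([ 0.82306319, -0.5492311 , -0.08086406,  0.11988826])}
{'clock': 0.15, 'q': array([ 1.21082891,  0.68981811, -0.19455411,  1.56606449,  0.1573143 ,
        0.9025071 , -0.21508026]), 'qd': array([-0.00058852, -0.00448367, -0.00161168, -0.00293362, -0.00055184,
       -0.00036941,  0.00151525]), 'joint_torque': array([-1.98171670e-04, -5.27860594e+01, -1.26816899e+00, -1.53587329e+01,
       -5.25352755e-02,  3.83697989e-03,  7.88819148e-05]), 'tool_pos': array([ 0.23959189, -0.57674579,  0.23808906]), 'eef_rot': array([ 9.80669968e-01,  1.95667886e-01, -1.83321463e-04, -6.77772417e-04]), 'contact_force': array([ 0.64948735, -0.12040524, -0.64611834]), 'moment': array([ 0.00130858, -0.0133875 ,  0.03955004]), 'opening': 1.0000949576500127}
```

View pics/side0.png

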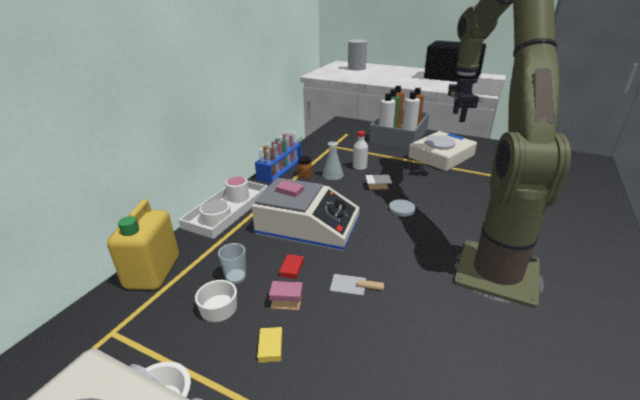

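View pics/top0.png

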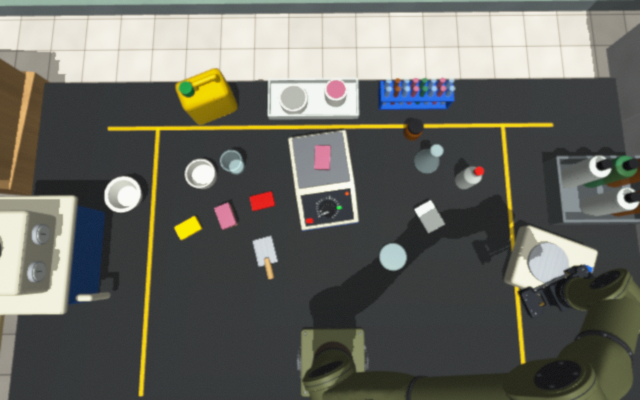

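View pics/wrist0.png

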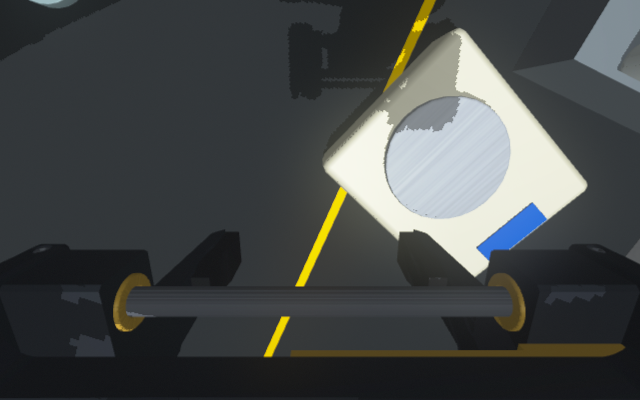

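```bash
cat > h.py <<'E'
import numpy as np, cv2
from scipy.spatial.transform import Rotation as R
def ray(c,u,v):
    d=np.stack([(np.asarray(u,float)-c['cx'])/c['fx'],(np.asarray(v,float)-c['cy'])/c['fy'],np.ones(np.shape(u))],-1)
    return R.from_quat(c['attitude']).apply(d)
def toplane(c,uv,z,n=None,p0=None):
    uv=np.atleast_2d(uv); d=ray(c,uv[:,0],uv[:,1]); o=np.asarray(c['xyz'])
    if n is None: n=np.array([0,0,1.]);p0=np.array([0,0,z])
    t=((p0-o)@n)/(d@n); return o+d*t[:,None]
def proj(c,P):
    p=R.from_quat(c['attitude']).inv().apply(np.atleast_2d(P)-c['xyz'])
    return np.stack([p[:,0]/p[:,2]*c['fx']+c['cx'],p[:,1]/p[:,2]*c['fy']+c['cy']],-1)
def pinkmask(im):
    h=cv2.cvtColor(im,cv2.COLOR_BGR2HSV); return cv2.inRange(h,(155,60,60),(176,255,255))
def whitemask(im,lo=150):
    h=cv2.cvtColor(im,cv2.COLOR_BGR2HSV); return cv2.inRange(h,(0,0,lo),(180,40,255))
def rect(pts):
    # pts Nx2 world xy -> centre, long, short, yaw of long axis
    (cx,cy),(w,h),a=cv2.minAreaRect((np.asarray(pts)*1000).astype(np.float32))
    if w<h: w,h,a=h,w,a+90
    a=(a+90)%180-90
    return np.array([cx,cy])/1000,w,h,a
def move(s,P,Rt):
    """shift (units 0.1m) and turn (units pi) from state s to TCP pos P, rotation Rt"""
    R0=R.from_quat(s['eef_rot']); d=R0.inv().apply(np.asarray(P)-s['tool_pos'])/0.1
    w=(R0.inv()*Rt).as_rotvec()/np.pi
    return d,w
def down(yaw):
    # tool z down, tool y (jaw dir) at world yaw angle (rad)
    y=np.array([np.cos(yaw),np.sin(yaw),0]);z=np.array([0,0,-1.]);x=np.cross(y,z)
    return R.from_matrix(np.stack([x,y,z],1))
E
python3 - <<'E'
from plant import r
from h import *
im=cv2.imread("pics/top0.png");c=r.get_calibration("top")
a=cv2.resize(im[120:280,160:460],None,fx=2.6,fy=2.6,interpolation=cv2.INTER_CUBIC);cv2.imwrite("pics/top0z.png",a)
def do(m,z,amin=100):
    for k in cv2.findContours(m,cv2.RETR_EXTERNAL,cv2.CHAIN_APPROX_NONE)[0]:
        if cv2.contourArea(k)<amin: continue
        k=k[:,0]; W=toplane(c,k,z)[:,:2]; print(k.mean(0).round(),rect(W))
do(pinkmask(im),.05,100);print();do(pinkmask(im),.139,100)
print('white');do(whitemask(im),.035,200)
hsv=cv2.cvtColor(im,cv2.COLOR_BGR2HSV)
print('green');do(cv2.inRange(hsv,(50,120,80),(80,255,255)),.09,4)
for p in [(323,157),(225,216),(429,216),(338,207),(318,150),(421,226)]: print(p,hsv[p[1],p[0]])
E
```

```text
[225. 215.] (array([0.47686972, 0.35272455]), 86.02873992919922, 58.008583068847656, 21.94202995300293)
[322. 157.] (array([0.67624915, 0.02717151]), 84.7966079711914, 54.761016845703125, -0.523284912109375)
[336.  89.] (array([ 0.92495703, -0.02192635]), 63.7238883972168, 60.06772232055664, -0.456512451171875)

[225. 215.] (array([0.46621979, 0.33102371]), 80.50049591064453, 54.28096389770508, 21.94202423095703)
[322. 157.] (array([0.65278699, 0.02639077]), 79.34761810302734, 51.2420654296875, -0.523284912109375)
[336.  89.] (array([ 0.8855127 , -0.01955196]), 59.62899398803711, 56.207763671875, -0.45703125)
white
[  6. 354.] (array([0.03956316, 1.04078198]), 109.25489044189453, 34.726036071777344, -0.40750885009765625)
[392. 256.] (array([ 0.33801376, -0.20476613]), 83.60160827636719, 82.00476837158203, 89.57469940185547)
[265. 251.] (array([0.3597085 , 0.21999324]), 88.0861587524414, 63.944190979003906, 15.337515830993652)
[550. 258.] (array([ 0.30138599, -0.73759827]), 243.14793395996094, 203.81527709960938, 68.84970092773438)
[429. 216.] (array([ 0.4716626 , -0.33151315]), 92.36
[... 1195 characters left out ...]
189819336)
green
[339. 207.] (array([ 0.49565103, -0.02590071]), 16.313556671142578, 9.850683212280273, 89.56707000732422)
[599. 183.] (array([ 0.57089209, -0.88115765]), 24.649707794189453, 8.175601959228516, -72.31753349304199)
[621. 160.] (array([ 0.64845117, -0.9653045 ]), 59.638057708740234, 21.541662216186523, -61.70960235595703)
[186.  88.] (array([0.91118903, 0.49189246]), 48.78992462158203, 41.174922943115234, 2.7845075130462646)
[423.  85.] (array([ 0.91757941, -0.32297043]), 44.12245559692383, 17.123130798339844, -2.8232879638671875)
(323, 157) [170 106 221]
(225, 216) [170 106 219]
(429, 216) [ 60   9 175]
(338, 207) [ 66 204 231]
(318, 150) [170 106 219]
(421, 226) [105  12  41]
```

View pics/top0z.png

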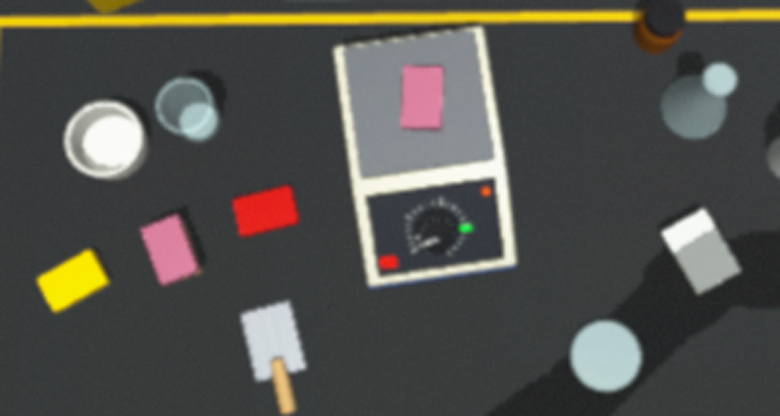

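```bash
python3 - <<'E'
from plant import r
from h import *
s=r.get_state();c=r.get_calibration("wrist")
R0=R.from_quat(s['eef_rot']);Rc=R.from_quat(c['attitude'])
print('cam in tool',R0.inv().apply(c['xyz']-s['tool_pos']),(R0.inv()*Rc).as_matrix().round(3))
off=R0.inv().apply(c['xyz']-s['tool_pos']);Q=R0.inv()*Rc
np.savez('cam.npz',off=off,Q=Q.as_quat())
def tcp_for(P,Rt,px,ztcp):
    Rc=(Rt*Q);c2=dict(c);c2['attitude']=Rc.as_quat();c2['xyz']=Rt.apply(off)+[0,0,ztcp]
    h=toplane(c2,[px],P[2])[0]; return np.array([P[0]-h[0],P[1]-h[1],ztcp])
for nm,P,yaw in(('plate',(.60,.02,.12),np.radians(97)),('sep',(.472,-.331,.035),np.radians(116))):
    Rt=down(yaw)
    if np.dot(Rt.as_matrix()[:,0],R0.as_matrix()[:,0])<0: Rt=down(yaw+np.pi)
    for z in(.24,.3,.4):
        p=tcp_for(P,Rt,(320,120),z); print(nm,z,p,move(s,p,Rt))
# side-view heights / bystanders in top at z
ct=r.get_calibration("top")
for n,uv,z in(('flask base',(428,160),0.02),('bottle cap',(478,171),.16),('beaker',(232,161),.045),('petri',(392,256),.015),('jar',(414,130),.08),('bottle',(466,178),.1)): print(n,toplane(ct,[uv],z))
E
```

```text
cam in tool [ 0.07438661 -0.00074106 -0.1458062 ] [[-0.    -0.958 -0.286]
 [ 1.    -0.     0.   ]
 [-0.    -0.286  0.958]]
plate 0.24 [0.53567647 0.01250016 0.24      ] (array([ 4.9954843 , -4.30499766, -0.01354891]), array([-4.39152860e-04,  9.04248551e-05,  8.64860425e-02]))
plate 0.3 [0.53780244 0.01301959 0.3       ] (array([ 5.017053  , -4.30247603, -0.61355507]), array([-4.39152860e-04,  9.04248551e-05,  8.64860425e-02]))
plate 0.4 [0.54134573 0.01388531 0.4       ] (array([ 5.05300084, -4.2982733 , -1.61356533]), array([-4.39152860e-04,  9.04248551e-05,  8.64860425e-02]))
sep 0.24 [ 0.41623075 -0.35735662  0.24      ] (array([ 2.47308418, -1.34803748, -0.01745395]), array([-4.46744427e-04,  1.66547627e-05, -1.90694957e-02]))
sep 0.3 [ 0.41807179 -0.35617333  0.3       ] (array([ 2.49456936, -1.35273953, -0.61744998]), array([-4.46744427e-04,  1.66547627e-05, -1.90694957e-02]))
sep 0.4 [ 0.42114019 -0.35420119  0.4       ] (array([ 2.530378  , -1.36057627, -1.61744336]), array([-4.46744427e-04,  1.66547627e-05, -1.90694957e-02]))
flask base [[ 0.67026665 -0.34281371  0.02      ]]
bottle cap [[ 0.5980683  -0.46220315  0.16      ]]
beaker [[0.66558707 0.33629129 0.045     ]]
petri [[ 0.3398595  -0.20622033  0.015     ]]
jar [[ 0.76003327 -0.2854524   0.08      ]]
bottle [[ 0.58843228 -0.44377214  0.1       ]]
```

```bash

python3 -m handwheel '{"twist":[[0,0,0],[0,0,0],[0,0,0],[0,0,0]],"translation":[[1,-0.86,-0.12],[1,-0.86,-0.12],[1,-0.86,-0.12],[1,-0.86,-0.12]],"grip":[1,1,1,1]}'
python3 -m handwheel '{"twist":[[0,0,0],[0,0,0],[0,0,0],[0,0,0]],"translation":[[1,-0.86,-0.12],[1,-0.86,-0.12],[1,-0.86,-0.12],[1,-0.86,-0.12]],"grip":[1,1,1,1]}'
python3 -m handwheel '{"twist":[[0,0,0],[0,0,0],[0,0,0],[0,0,0]],"translation":[[1,-0.86,-0.12],[1,-0.86,-0.12],[1,-0.86,-0.12],[1,-0.86,-0.12]],"grip":[1,1,1,1]}'
python3 -m handwheel '{"twist":[[0,0,0],[0,0,0],[0,0,0],[0,0,0]],"translation":[[1,-0.86,-0.12],[1,-0.86,-0.12],[1,-0.86,-0.12],[1,-0.86,-0.12]],"grip":[1,1,1,1]}'
python3 -m handwheel '{"twist":[[0,0,0.085],[0,0,0.085],[0,0,0.085],[0,0,0.085],[0,0,0.085]],"translation":[[1,-0.86,-0.12],[1,-0.86,-0.12],[1,-0.86,-0.12],[1,-0.86,-0.12],[1,-0.86,-0.12]],"grip":[1,1,1,1,1]}'
python3 - <<'E'
from plant import r
from h import *
s=r.get_state();c=r.get_calibration("wrist");im=r.snapshot("wrist");cv2.imwrite("pics/w1.png",im)
np.savez('w1.npz',**{k:c[k] for k in c}); print(s['clock'],s['tool_pos'],s['qd'].round(2),s['q'].round(2))
E
```

```text
clock: 0.48
tool_pos: [0.3035, -0.4517, 0.2506]
eef_rot: [0.98, 0.2, 0.001, -0.003]
contact_force: [1.6, 0.3, -0.2]
opening: 1.001
clock: 0.82
tool_pos: [0.3647, -0.3277, 0.264]
eef_rot: [0.979, 0.204, 0.003, -0.004]
contact_force: [-0.4, 1.3, 1.1]
opening: 0.999
clock: 1.15
tool_pos: [0.425, -0.2028, 0.278]
eef_rot: [0.978, 0.208, 0.004, -0.005]
contact_force: [0.3, -0.1, -0.3]
opening: 0.999
clock: 1.48
tool_pos: [0.484, -0.0769, 0.2925]
eef_rot: [0.977, 0.212, 0.006, -0.007]
contact_force: [-0.0, -0.1, 0.8]
opening: 0.997
clock: 1.9
tool_pos: [0.5406, 0.0484, 0.3072]
eef_rot: [0.996, 0.085, 0.006, -0.009]
contact_force: [-0.7, -0.8, 0.1]
opening: 1.001
1.9 [0.54062635 0.04840101 0.30717301] [ 0.07 -0.02  0.06  0.07  0.02  0.    0.04] [-0.07  0.49 -0.14  1.74  0.06  0.9  -1.64]
```

View pics/w1.png

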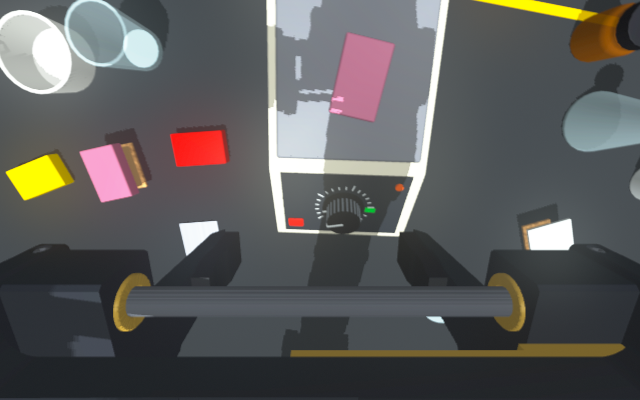

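```bash
python3 - <<'E'
from plant import r
from h import *
im=cv2.imread("pics/w1.png");c=dict(np.load('w1.npz'))
a=cv2.resize(im[0:240,250:460],None,fx=3.5,fy=2.5,interpolation=cv2.INTER_CUBIC)
a=cv2.resize(im[150:245,260:430],None,fx=4.6,fy=4.6,interpolation=cv2.INTER_CUBIC);cv2.imwrite("pics/w1z.png",a)
hsv=cv2.cvtColor(im,cv2.COLOR_BGR2HSV)
m=cv2.inRange(hsv,(150,40,40),(178,255,255))
ct=r.get_calibration("top")
for k in cv2.findContours(m,cv2.RETR_EXTERNAL,cv2.CHAIN_APPROX_NONE)[0]:
    if cv2.contourArea(k)<300: continue
    k=k[:,0]; print(k.min(0),k.max(0),cv2.boxPoints(cv2.minAreaRect(k)).round(1).tolist())
    for z in(.05,.139): W=toplane(c,k,z)[:,:2]; print(z,rect(W))
# plate: corners by grey level; print tile approx poly
g=cv2.inRange(hsv,(50,120,60),(80,255,255))
for k in cv2.findContours(g,cv2.RETR_EXTERNAL,cv2.CHAIN_APPROX_NONE)[0]:
    if 10<cv2.contourArea(k)<200: print('green',k[:,0].mean(0),k[:,0].min(0),k[:,0].max(0))
E
```

```text
[ 79 132] [151 202] [[77.9000015258789, 151.1999969482422], [133.60000610351562, 129.0], [156.5, 186.1999969482422], [100.80000305175781, 208.5]]
0.05 (array([0.48558609, 0.33866699]), 92.62696838378906, 85.7728042602539, -65.36954689025879)
0.139 (array([0.51342419, 0.27705173]), 72.220458984375, 66.87622833251953, -65.36946105957031)
[329  32] [394 121] [[326.1000061035156, 111.5], [346.20001220703125, 31.100000381469727], [395.20001220703125, 43.29999923706055], [375.1000061035156, 123.80000305175781]]
0.05 (array([0.66269   , 0.01935349]), 100.06327819824219, 64.4725570678711, -3.06072998046875)
0.139 (array([0.6515105 , 0.02808592]), 78.01844024658203, 50.26866912841797, -3.0606918334960938)
green [369.2962963  209.81481481] [364 207] [375 212]
```

View pics/w1z.png

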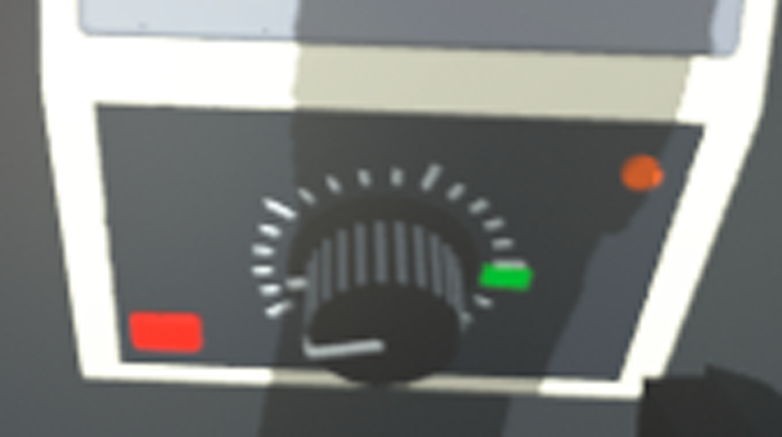

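```bash
cat > go.py <<'E'
import sys
from plant import r
from h import *
def plan(P,yawdeg,n=1,s=None):
    s=s or r.get_state(); Rt=down(np.radians(yawdeg)); 
    if np.dot(Rt.as_matrix()[:,0],R.from_quat(s['eef_rot']).as_matrix()[:,0])<0: Rt=down(np.radians(yawdeg+180))
    d,w=move(s,P,Rt); print('d/n',(d/n).round(3),'d',d.round(3),'w',w.round(4))
if __name__=="__main__":
    a=list(map(float,sys.argv[1:])); plan(a[:3],a[3],int(a[4]) if len(a)>4 else 1)
E
python3 go.py .415 -.36 .24 116 5
```

```text
d/n [-0.38   0.759  0.118] d [-1.902  3.795  0.589] w [-0.0041 -0.0044 -0.0917]
```

```bash

python3 -m handwheel '{"twist":[[0,0,0],[0,0,0],[0,0,0]],"translation":[[-0.47,0.95,0.15],[-0.47,0.95,0.15],[-0.47,0.95,0.15]],"grip":[1,1,1]}' >/dev/null
python3 -m handwheel '{"twist":[[0,0,0],[0,0,0],[0,0,0]],"translation":[[-0.47,0.95,0.15],[-0.47,0.95,0.15],[-0.47,0.95,0.15]],"grip":[1,1,1]}' >/dev/null
python3 -m handwheel '{"twist":[[0,0,0],[0,0,0],[0,0,0]],"translation":[[-0.47,0.95,0.15],[-0.47,0.95,0.15],[-0.47,0.95,0.15]],"grip":[1,1,1]}' >/dev/null
python3 -m handwheel '{"twist":[[0,0,-0.092],[0,0,-0.092],[0,0,-0.092],[0,0,-0.092]],"translation":[[-0.47,0.95,0.15],[-0.47,0.95,0.15],[-0.47,0.95,0.15],[-0.47,0.95,0.15]],"grip":[1,1,1,1]}'
python3 - <<'E'
from plant import r
from h import *
s=r.get_state();c=r.get_calibration("wrist");im=r.snapshot("wrist");cv2.imwrite("pics/w2.png",im)
np.savez('w2.npz',**{k:c[k] for k in c}); print(s['clock'],s['tool_pos'],s['qd'].round(2),s['q'].round(2))
E
```

```text
clock: 3.03
tool_pos: [0.3937, -0.3863, 0.2377]
eef_rot: [0.978, 0.21, -0.003, -0.003]
contact_force: [-0.4, 0.2, -0.1]
opening: 1.0
3.0333 [ 0.39365882 -0.38625455  0.23766313] [-0.08 -0.03 -0.06  0.05 -0.05 -0.   -0.11] [ 0.82  0.6  -0.21  1.78  0.17  0.79 -0.62]
```

View pics/w2.png

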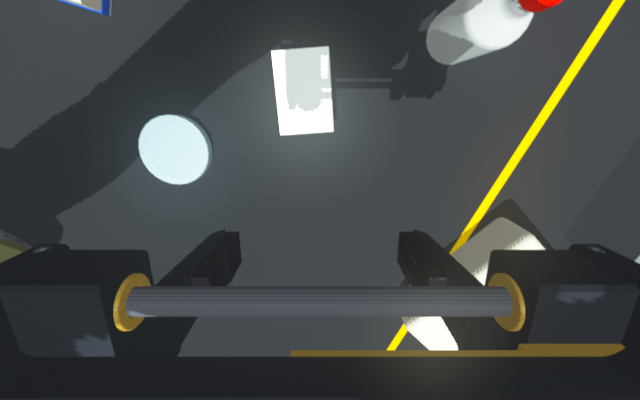

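```bash
python3 - <<'E'
from plant import r
from h import *
im=cv2.imread("pics/w2.png");c=dict(np.load('w2.npz'))
m=whitemask(im,140); m[:, :255]=0;m[:,350:]=0;m[150:]=0
m=cv2.morphologyEx(m,cv2.MORPH_CLOSE,np.ones((5,5)))
k=max(cv2.findContours(m,cv2.RETR_EXTERNAL,cv2.CHAIN_APPROX_NONE)[0],key=cv2.contourArea)
print(cv2.approxPolyDP(k,6,True)[:,0].tolist())
W=toplane(c,k[:,0],.035)[:,:2];print(rect(W))
# hull area based 
P=cv2.approxPolyDP(k,6,True)[:,0]; print(toplane(c,P,.035).round(4).tolist())
z=cv2.resize(im[20:160,230:380],None,fx=4,fy=4);cv2.drawContours(z,[(k-[230,20])*4],-1,(0,0,255),1);cv2.imwrite("pics/w2z.png",z)
E
```

```text
[[327, 46], [271, 50], [280, 135], [333, 131]]
(array([ 0.46883798, -0.33068433]), 93.30886840820312, 65.10719299316406, 28.234312057495117)
[[0.5234, -0.3356, 0.035], [0.4947, -0.2812, 0.035], [0.4137, -0.3245, 0.035], [0.4438, -0.38, 0.035]]
```

View pics/w2z.png

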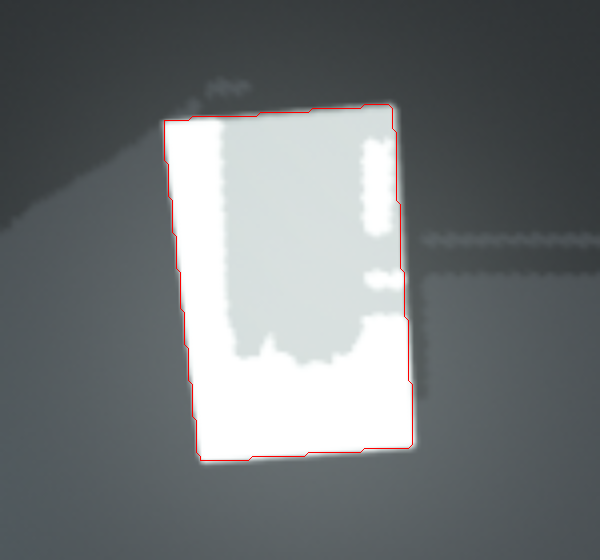

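```bash
python3 go.py .4688 -.3307 .14 118 1
```

```text
d/n [ 0.877 -0.163  0.981] d [ 0.877 -0.163  0.981] w [-0.0026  0.0005 -0.0203]
```

```bash

python3 -m handwheel '{"twist":[[-0.0026,0.0005,-0.02],[-0.0026,0.0005,-0.02],[-0.0026,0.0005,-0.02],[-0.0026,0.0005,-0.02],[-0.0026,0.0005,-0.02],[-0.0026,0.0005,-0.02]],"translation":[[0.877,-0.163,0.98],[0.877,-0.163,0.98],[0.877,-0.163,0.98],[0.877,-0.163,0.98],[0.877,-0.163,0.98],[0.877,-0.163,0.98]],"grip":[1,1,1,1,1,1]}'
python3 go.py .4688 -.3307 .06 118
python3 - <<'E'
from plant import r
from h import *
cv2.imwrite("pics/w3.png",r.snapshot("wrist"))
E
```

```text
clock: 3.58
tool_pos: [0.4677, -0.3309, 0.1404]
eef_rot: [0.97, 0.241, -0.001, -0.0]
contact_force: [-0.0, -1.0, 0.0]
opening: 0.998
d/n [0.012 0.003 0.804] d [0.012 0.003 0.804] w [-0.0001  0.0004 -0.0003]
```

View pics/w3.png

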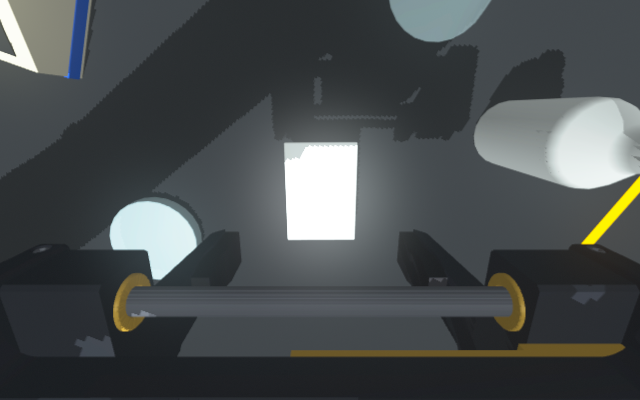

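```bash
python3 - <<'E'
from plant import r
from h import *
im=cv2.imread("pics/w3.png");c=r.get_calibration("wrist")
m=whitemask(im,140); m[:, :265]=0;m[:,380:]=0;m[:130]=0;m[255:]=0
k=max(cv2.findContours(m,cv2.RETR_EXTERNAL,cv2.CHAIN_APPROX_NONE)[0],key=cv2.contourArea)
print(rect(toplane(c,k[:,0],.035)[:,:2]))
E
```

```text
(array([ 0.4685976 , -0.33264569]), 93.15589904785156, 65.00712585449219, 28.210721969604492)
```

```bash

python3 -m handwheel '{"twist":[[0,0,0],[0,0,0],[0,0,0],[0,0,0]],"translation":[[0.01,0.005,0.8],[0.01,0.005,0.8],[0.01,0.005,0.8],[0.01,0.005,0.8]],"grip":[1,1,1,1]}' 
python3 go.py .4687 -.3315 .018 118
```

```text
clock: 3.97
tool_pos: [0.4671, -0.3328, 0.0613]
eef_rot: [0.971, 0.24, -0.002, 0.0]
contact_force: [0.3, -0.3, 0.2]
opening: 1.0
d/n [ 0.022 -0.003  0.433] d [ 0.022 -0.003  0.433] w [-0.0001  0.001  -0.0014]
```

```bash

python3 -m handwheel '{"twist":[[0,0.001,-0.0014],[0,0.001,-0.0014],[0,0.001,-0.0014],[0,0.001,-0.0014],[0,0.001,-0.0014],[0,0.001,-0.0014],[0,0.001,-0.0014],[0,0.001,-0.0014],[0,0.001,-0.0014],[0,0.001,-0.0014]],"translation":[[0.02,0,0.433],[0.02,0,0.433],[0.02,0,0.433],[0.02,0,0.433],[0.02,0,0.433],[0.02,0,0.433],[0.02,0,0.433],[0.02,0,0.433],[0.02,0,0.433],[0.02,0,0.433]],"grip":[1,1,1,0.6,0.6,0.6,0.6,0.6,0.6,0.6]}' 15
python3 go.py .4687 -.3315 .018 118
```

```text
clock: 4.8
tool_pos: [0.4697, -0.3325, 0.02]
eef_rot: [0.97, 0.242, 0.001, 0.001]
contact_force: [-0.8, 0.8, 9.8]
opening: 0.721
d/n [-0.004 -0.014  0.02 ] d [-0.004 -0.014  0.02 ] w [ 0.0007 -0.0004 -0.    ]
```

```bash

python3 -m handwheel '{"twist":[[0,0,0],[0,0,0],[0,0,0],[0,0,0]],"translation":[[0,0,-0.3],[0,0,-0.6],[0,0,-0.9],[0,0,-0.9]],"grip":[0.6,0.6,0.6,0.6]}' 
python3 -m handwheel '{"twist":[[0,0,0],[0,0,0],[0,0,0],[0,0,0]],"translation":[[0,0,-0.4],[0,0,-0.8],[0,0,-1],[0,0,-1]],"grip":[0.6,0.6,0.6,0.6]}' 
python3 go.py .640 .0273 .23 87 4
```

```text
clock: 5.13
tool_pos: [0.4725, -0.3343, 0.1157]
eef_rot: [0.97, 0.242, 0.004, 0.004]
contact_force: [0.4, -1.4, -1.3]
opening: 0.723
clock: 5.47
tool_pos: [0.4741, -0.3352, 0.221]
eef_rot: [0.97, 0.241, 0.008, 0.008]
contact_force: [0.4, 0.0, -0.2]
opening: 0.723
d/n [ 0.791 -0.606 -0.025] d [ 3.165 -2.423 -0.101] w [ 0.0051 -0.0053  0.1719]
```

```bash

python3 -m handwheel '{"twist":[[0,0,0],[0,0,0],[0,0,0],[0,0,0]],"translation":[[0.2,-0.15,0],[0.5,-0.38,0],[0.79,-0.6,0],[0.79,-0.6,0]],"grip":[0.6,0.6,0.6,0.6]}' >/dev/null
python3 -m handwheel '{"twist":[[0,0,0],[0,0,0],[0,0,0],[0,0,0]],"translation":[[0.25,-0.2,0],[0.55,-0.4,0],[0.79,-0.6,0],[0.79,-0.6,0]],"grip":[0.6,0.6,0.6,0.6]}' >/dev/null
python3 -m handwheel '{"twist":[[0,0,0],[0,0,0],[0,0,0],[0,0,0]],"translation":[[0.25,-0.2,0],[0.55,-0.4,0],[0.79,-0.6,0],[0.79,-0.6,0]],"grip":[0.6,0.6,0.6,0.6]}' 
python3 -m handwheel '{"twist":[[0.001,-0.001,0.03],[0.002,-0.002,0.065],[0.003,-0.003,0.1],[0.005,-0.005,0.14],[0.005,-0.005,0.17],[0.005,-0.005,0.17]],"translation":[[0.25,-0.2,0],[0.55,-0.4,0],[0.79,-0.6,0],[0.79,-0.6,0],[0.79,-0.6,0],[0.79,-0.6,0]],"grip":[0.6,0.6,0.6,0.6,0.6,0.6]}' 
python3 go.py .652 .0273 .23 87 1
python3 - <<'E'
from plant import r
from h import *
cv2.imwrite("pics/w4.png",r.snapshot("wrist"))
E
```

```text
clock: 6.47
tool_pos: [0.604, -0.0346, 0.2201]
eef_rot: [0.966, 0.258, 0.013, -0.001]
contact_force: [1.7, 1.9, -1.5]
opening: 0.721
clock: 6.97
tool_pos: [0.6417, 0.0569, 0.2205]
eef_rot: [1.0, -0.006, 0.002, -0.01]
contact_force: [-0.1, -0.7, -0.8]
opening: 0.723
d/n [ 0.107  0.292 -0.101] d [ 0.107  0.292 -0.101] w [-0.0061 -0.0009  0.0128]
```

View pics/w4.png

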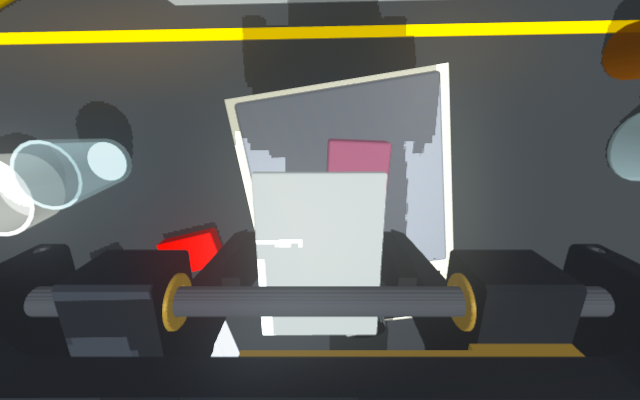

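```bash
python3 - <<'E'
from plant import r
from h import *
im=cv2.imread("pics/w4.png");c=r.get_calibration("wrist");s=r.get_state()
d=np.load('cam.npz')
cc=dict(c);cc['xyz']=d['off'];cc['attitude']=d['Q']
# in tool frame sheet top plane at tool z=-0.015
for p in [(251,173),(387,173),(262,334),(378,334)]: print(p,toplane(cc,[p],-.015)[0].round(4))
g=cv2.cvtColor(im,cv2.COLOR_BGR2GRAY).astype(float); print(g[166:180,320], g[328:342,300]);
m=cv2.inRange(cv2.cvtColor(im,cv2.COLOR_BGR2HSV),(150,40,40),(178,255,255));m[:, :300]=0
k=max(cv2.findContours(m,cv2.RETR_EXTERNAL,cv2.CHAIN_APPROX_NONE)[0],key=cv2.contourArea)
P=cv2.approxPolyDP(k,4,True)[:,0];print(P.tolist(),toplane(c,P,.139).round(4).tolist())
print(s['tool_pos'],s['qd'].round(3))
E
```

```text
(251, 173) [ 0.0459 -0.0321 -0.015 ]
(387, 173) [ 0.0459  0.0309 -0.015 ]
(262, 334) [-0.0451 -0.0322 -0.015 ]
(378, 334) [-0.0451  0.0321 -0.015 ]
[129. 129. 129. 129. 130. 138. 156. 194. 214. 219. 220. 220. 220. 220.] [217. 217. 217. 217. 217. 217. 210. 133.  90.  89.  89.  90.  89.  88.]
[[328, 140], [327, 171], [385, 171], [387, 177], [390, 143]] [[0.6926, 0.051, 0.139], [0.668, 0.0518, 0.139], [0.6677, 0.0053, 0.139], [0.6628, 0.0035, 0.139], [0.6899, 0.0027, 0.139]]
[0.64162209 0.05623229 0.22068554] [ 0.021 -0.009 -0.014  0.001  0.009  0.002  0.028]
```

```bash
python3 go.py .6518 .0278 .165 87 1
```

```text
d/n [0.102 0.294 0.552] d [0.102 0.294 0.552] w [-0.006  -0.001   0.0138]
```

```bash

python3 -m handwheel '{"twist":[[-0.006,-0.001,0.014],[-0.006,-0.001,0.014],[-0.006,-0.001,0.014],[-0.006,-0.001,0.014],[-0.006,-0.001,0.014],[-0.006,-0.001,0.014]],"translation":[[0.05,0.15,0.2],[0.1,0.294,0.4],[0.1,0.294,0.55],[0.1,0.294,0.55],[0.1,0.294,0.55],[0.1,0.294,0.55]],"grip":[0.6,0.6,0.6,0.6,0.6,0.6]}' 
python3 go.py .6518 .0278 .130 87 1
python3 - <<'E'
from plant import r
from h import *
cv2.imwrite("pics/w5.png",r.snapshot("wrist"))
cv2.imwrite("pics/s5.png",cv2.resize(r.snapshot("side")[140:260,200:400],None,fx=4,fy=4,interpolation=cv2.INTER_CUBIC))
E
```

```text
clock: 7.52
tool_pos: [0.6519, 0.0281, 0.1659]
eef_rot: [1.0, -0.026, 0.0, -0.0]
contact_force: [-0.7, 0.2, -0.1]
opening: 0.726
d/n [-0.001  0.003  0.359] d [-0.001  0.003  0.359] w [-0.0003 -0.0003  0.0003]
```

View pics/w5.png

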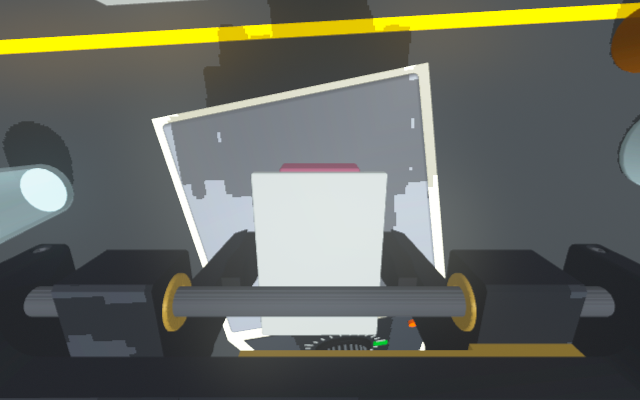

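View pics/s5.png

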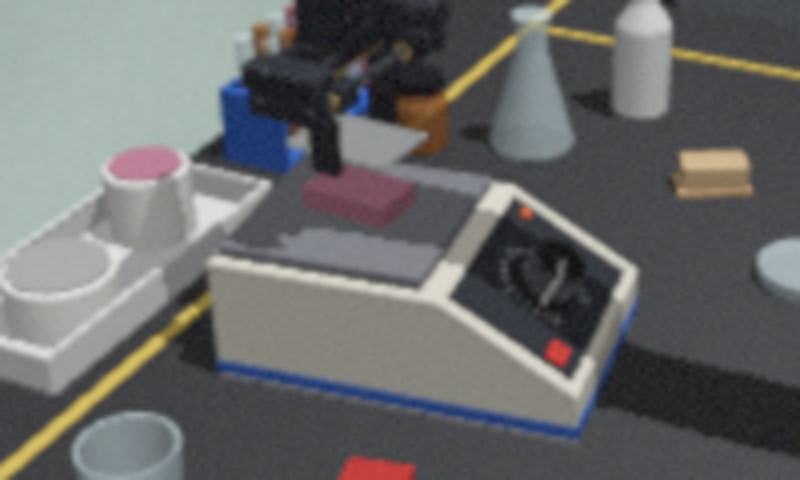

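```bash

python3 -m handwheel '{"twist":[[0,0,0],[0,0,0],[0,0,0],[0,0,0],[0,0,0],[0,0,0]],"translation":[[0,0,0.12],[0,0,0.24],[0,0,0.33],[0,0,0.36],[0,0,0.365],[0,0,0.365]],"grip":[0.6,0.6,0.6,0.6,0.6,0.6]}' 
python3 go.py .6518 .0278 .129 87 1
```

```text
clock: 8.12
tool_pos: [0.6519, 0.0284, 0.1292]
eef_rot: [1.0, -0.026, 0.0, -0.0]
contact_force: [-0.9, -0.4, -0.5]
opening: 0.721
d/n [-0.001  0.006  0.002] d [-0.001  0.006  0.002] w [-0.0002 -0.0003  0.0003]
```

```bash

python3 -m handwheel '{"twist":[[0,0,0],[0,0,0],[0,0,0]],"translation":[[0,0.005,0.01],[0,0.005,0.015],[0,0.005,0.015]],"grip":[0.6,0.6,0.6]}'
```

```text
clock: 8.37
tool_pos: [0.6521, 0.0283, 0.1289]
eef_rot: [1.0, -0.026, 0.001, -0.001]
contact_force: [-2.4, -0.4, 8.7]
opening: 0.721
```

Contact (8.7 N). Release gently and back off.

```bash

python3 -m handwheel '{"twist":[[0,0,0],[0,0,0],[0,0,0],[0,0,0],[0,0,0],[0,0,0],[0,0,0]],"translation":[[0,0,-0.005],[0,0,-0.005],[0,0,-0.005],[0,0,-0.005],[0,0,-0.005],[0,0,-0.005],[0,0,-0.005]],"grip":[0.73,0.75,0.78,0.82,0.88,1,1]}'
python3 -m handwheel '{"twist":[[0,0,0],[0,0,0],[0,0,0],[0,0,0],[0,0,0]],"translation":[[0,0,-0.25],[0,0,-0.5],[0,0,-0.9],[0,0,-0.9],[0,0,-0.9]],"grip":[1,1,1,1,1]}'
python3 - <<'E'
from plant import r
from h import *
s=r.get_state();c=r.get_calibration("wrist");im=r.snapshot("wrist");cv2.imwrite("pics/w6.png",im)
np.savez('w6.npz',**{k:c[k] for k in c})
m=whitemask(im,130); m=cv2.morphologyEx(m,cv2.MORPH_OPEN,np.ones((5,5)))
for k in cv2.findContours(m,cv2.RETR_EXTERNAL,cv2.CHAIN_APPROX_NONE)[0]:
    if cv2.contourArea(k)>1500: print(k[:,0].min(0),k[:,0].max(0),rect(toplane(c,k[:,0],.144)[:,:2]))
E
python3 go.py .55 .2 .26 113
```

```text
clock: 8.95
tool_pos: [0.6521, 0.0283, 0.1293]
eef_rot: [1.0, -0.026, 0.001, -0.001]
contact_force: [-0.2, -0.3, 0.4]
opening: 0.996
clock: 9.37
tool_pos: [0.6537, 0.0282, 0.2219]
eef_rot: [1.0, -0.026, 0.004, -0.001]
contact_force: [-0.5, -1.0, -0.1]
opening: 0.995
[  0 176] [ 48 254] (array([0.65054358, 0.27581772]), 73.92628479003906, 38.119384765625, -20.1405029296875)
[189  77] [419 286] (array([0.65452271, 0.03211   ]), 165.81048583984375, 164.17575073242188, 7.789666175842285)
[120   0] [433  26] (array([0.79234973, 0.05101145]), 212.6479034423828, 15.681879043579102, 87.01759338378906)
d/n [-1.107 -1.664 -0.402] d [-1.107 -1.664 -0.402] w [-0.0003 -0.001  -0.1441]
```

View pics/w6.png

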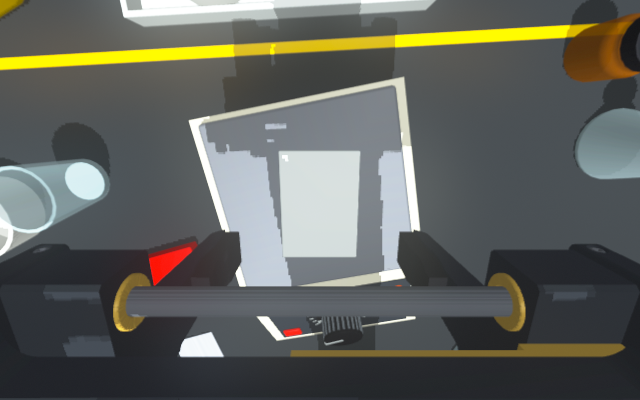

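```bash
python3 - <<'E'
from plant import r
from h import *
c=dict(np.load('w6.npz'));im=cv2.imread("pics/w6.png")
g=cv2.cvtColor(im,cv2.COLOR_BGR2GRAY)
m=((g>205)&(g<235)).astype(np.uint8)*255; m[:,:270]=0;m[:,368:]=0;m[:145]=0;m[262:]=0
m=cv2.morphologyEx(cv2.morphologyEx(m,cv2.MORPH_CLOSE,np.ones((5,5))),cv2.MORPH_OPEN,np.ones((5,5)))
k=max(cv2.findContours(m,cv2.RETR_EXTERNAL,cv2.CHAIN_APPROX_NONE)[0],key=cv2.contourArea)
print(cv2.approxPolyDP(k,4,True)[:,0].tolist(),g[200,320]); print(rect(toplane(c,k[:,0],.144)[:,:2]))
P=toplane(c,[(190,121),(404,78),(421,240)],.107)[:,:2];print(P, np.linalg.norm(P[0]-P[1]));d=P[0]-P[1];print(np.degrees(np.arctan2(d[1],d[0]))-90)
z=cv2.resize(im[60:350,180:430],None,fx=2,fy=2);cv2.imwrite("pics/w6z.png",z)
E
```

```text
[[279, 152], [282, 228], [271, 235], [270, 261], [284, 261], [285, 256], [354, 256], [358, 152]] 221
(array([0.64913159, 0.03498355]), 94.51278686523438, 73.80370330810547, -2.9465713500976562)
[[ 0.72400454  0.13906009]
 [ 0.74960032 -0.04768506]
 [ 0.59907489 -0.06905883]] 0.18849109813142326
7.804479912236317
```

View pics/w6z.png

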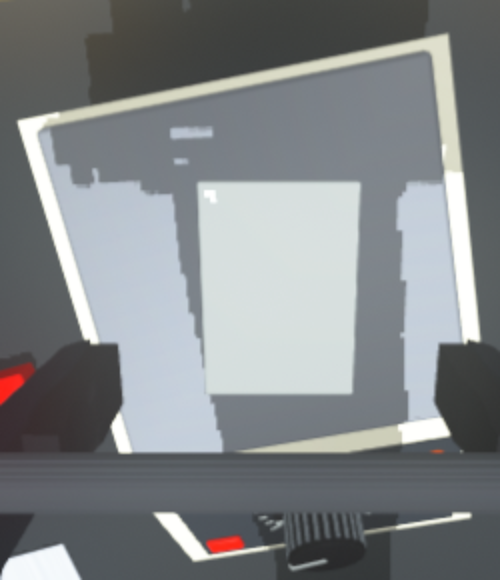

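```bash
python3 - <<'E'
from h import *
c=dict(np.load('w6.npz'))
P=toplane(c,[(279,151),(360,151),(356.5,257),(283.5,257)],.144)[:,:2];print(P,P.mean(0))
e=(P[0]+P[1]-P[2]-P[3]);print(np.degrees(np.arctan2(e[1],e[0])))
E
python3 go.py .42 .33 .24 112 4
```

```text
[[ 0.6984046   0.05787268]
 [ 0.69517294 -0.00490537]
 [ 0.60387695 -0.00081126]
 [ 0.6070866   0.06222221]] [0.65113527 0.02859457]
-2.6473376147001755
d/n [-0.618 -0.724 -0.051] d [-2.473 -2.895 -0.204] w [-0.0003 -0.001  -0.1386]
```

```bash

python3 -m handwheel '{"twist":[[0,0,0],[0,0,0],[0,0,0]],"translation":[[-0.62,-0.72,-0.05],[-0.62,-0.72,-0.05],[-0.62,-0.72,-0.05]],"grip":[1,1,1]}' >/dev/null
python3 -m handwheel '{"twist":[[0,0,0],[0,0,0],[0,0,0]],"translation":[[-0.62,-0.72,-0.05],[-0.62,-0.72,-0.05],[-0.62,-0.72,-0.05]],"grip":[1,1,1]}' >/dev/null
python3 -m handwheel '{"twist":[[0,0,0],[0,0,0],[0,0,0]],"translation":[[-0.62,-0.72,-0.05],[-0.62,-0.72,-0.05],[-0.62,-0.72,-0.05]],"grip":[1,1,1]}' >/dev/null
python3 -m handwheel '{"twist":[[0,0,-0.138],[0,0,-0.138],[0,0,-0.138],[0,0,-0.138],[0,0,-0.138]],"translation":[[-0.5,-0.6,-0.05],[-0.5,-0.6,-0.05],[-0.5,-0.6,-0.05],[-0.5,-0.6,-0.05],[-0.5,-0.6,-0.05]],"grip":[1,1,1,1,1]}' 
python3 - <<'E'
from plant import r
from h import *
s=r.get_state();c=r.get_calibration("wrist");im=r.snapshot("wrist");cv2.imwrite("pics/w7.png",im)
np.savez('w7.npz',**{k:c[k] for k in c});print(s['qd'].round(2),s['q'].round(2))
hsv=cv2.cvtColor(im,cv2.COLOR_BGR2HSV)
m=cv2.inRange(hsv,(150,40,40),(178,255,255))
for k in cv2.findContours(m,cv2.RETR_EXTERNAL,cv2.CHAIN_APPROX_NONE)[0]:
    if cv2.contourArea(k)>500: print(cv2.approxPolyDP(k,4,True)[:,0].tolist(),rect(toplane(c,k[:,0],.05)[:,:2]))
E
python3 go.py .477 .353 .16 112
```

```text
clock: 10.58
tool_pos: [0.4115, 0.3298, 0.237]
eef_rot: [0.979, 0.202, -0.008, -0.005]
contact_force: [0.6, -0.8, -0.3]
opening: 1.001
[ 0.01 -0.    0.05 -0.   -0.03 -0.   -0.08] [-0.69  0.57 -0.11  1.85  0.06  0.73 -1.98]
[[487, 102], [482, 102], [482, 92], [468, 74], [438, 58], [420, 56], [405, 67], [370, 72], [394, 74], [390, 79], [354, 80], [349, 74], [366, 75], [364, 71], [302, 72], [299, 143], [343, 146], [351, 84], [389, 84], [390, 97], [396, 99], [394, 125], [399, 84], [410, 80], [469, 92], [455, 135], [397, 125], [419, 141], [451, 134], [454, 166], [483, 139]] (array([0.5097153 , 0.28551669]), 212.84988403320312, 109.75493621826172, -74.1395263671875)
d/n [0.701 0.043 0.76 ] d [0.701 0.043 0.76 ] w [-0.004   0.0044  0.0056]
```

View pics/w7.png

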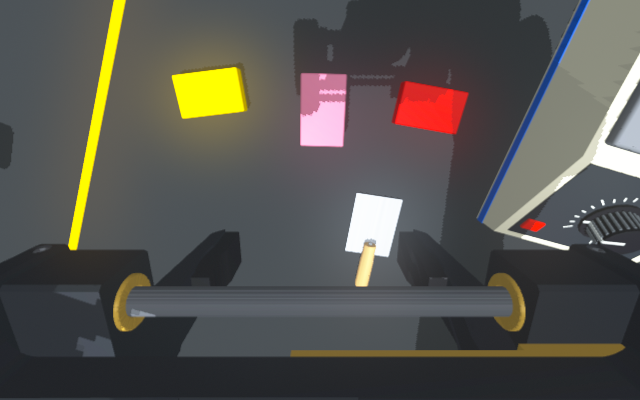

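```bash
python3 - <<'E'
from plant import r
from h import *
c=dict(np.load('w7.npz'));im=cv2.imread("pics/w7.png");hsv=cv2.cvtColor(im,cv2.COLOR_BGR2HSV)
m=cv2.inRange(hsv,(150,55,90),(178,255,255));m[:,:290]=0;m[:,349:]=0;m[160:]=0
m=cv2.morphologyEx(cv2.morphologyEx(m,cv2.MORPH_CLOSE,np.ones((7,7))),cv2.MORPH_OPEN,np.ones((7,7)))
k=max(cv2.findContours(m,cv2.RETR_EXTERNAL,cv2.CHAIN_APPROX_NONE)[0],key=cv2.contourArea)
print(cv2.approxPolyDP(k,4,True)[:,0].tolist(),rect(toplane(c,k[:,0],.05)[:,:2]))
z=cv2.resize(im[50:170,270:390],None,fx=4,fy=4);cv2.drawContours(z,[(k-[270,50])*4],-1,(255,0,0),1);cv2.imwrite("pics/w7z.png",z)
E
```

```text
[[301, 73], [300, 116], [311, 116], [329, 103], [338, 129], [346, 128], [346, 74]] (array([0.48520029, 0.35860248]), 58.306541442871094, 53.432289123535156, 23.208030700683594)
```

View pics/w7z.png

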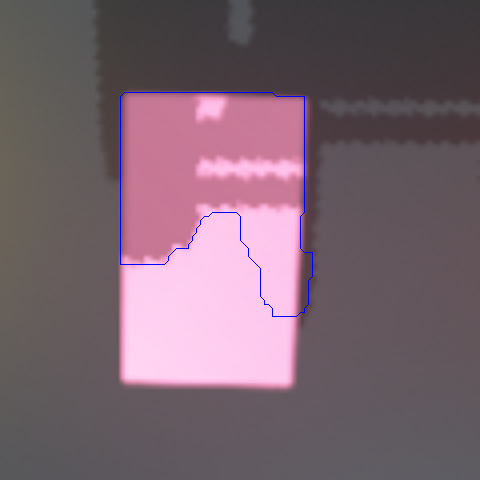

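```bash
python3 - <<'E'
from h import *
c=dict(np.load('w7.npz'))
P=toplane(c,[(299.8,72.8),(346,73.5),(343,146.2),(299.8,145.6)],.05)[:,:2];print(P,P.mean(0),rect(P))
e=(P[0]+P[1]-P[2]-P[3]);print(np.degrees(np.arctan2(e[1],e[0])))
E
python3 go.py .476 .3525 .14 113
```

```text
[[0.50188398 0.3941712 ]
 [0.52064771 0.34865902]
 [0.44936709 0.31935519]
 [0.43035218 0.36505578]] [0.47556274 0.3568103 ] (array([0.47549991, 0.35685739]), 77.27916717529297, 49.4981575012207, 22.347820281982422)
22.247643783888016
d/n [0.693 0.046 0.961] d [0.693 0.046 0.961] w [-0.0041  0.0044  0.    ]
```

```bash
python3 go.py .4755 .3562 .14 112.3
python3 -m handwheel '{"twist":[[-0.004,0.004,0.004],[-0.004,0.004,0.004],[-0.004,0.004,0.004],[-0.004,0.004,0.004],[-0.004,0.004,0.004]],"translation":[[0.7,0.01,0.96],[0.7,0.01,0.96],[0.7,0.01,0.96],[0.7,0.01,0.96],[0.7,0.01,0.96]],"grip":[1,1,1,1,1]}' 
python3 - <<'E'
from plant import r
from h import *
s=r.get_state();c=r.get_calibration("wrist");im=r.snapshot("wrist");cv2.imwrite("pics/w8.png",im)
np.savez('w8.npz',**{k:c[k] for k in c});print(s['qd'].round(2),s['q'].round(2))
cv2.imwrite("pics/w8z.png",cv2.resize(im[120:270,250:400],None,fx=4,fy=4))
E
```

```text
d/n [0.703 0.01  0.961] d [0.703 0.01  0.961] w [-0.0041  0.0044  0.0039]
clock: 11.05
tool_pos: [0.4747, 0.3542, 0.1376]
eef_rot: [0.981, 0.192, -0.003, 0.002]
contact_force: [-0.6, 0.7, -0.6]
opening: 1.001
[-0.01 -0.08 -0.02  0.01 -0.    0.01  0.  ] [-0.68  0.78 -0.07  1.75  0.09  0.62 -1.99]
```

View pics/w8z.png

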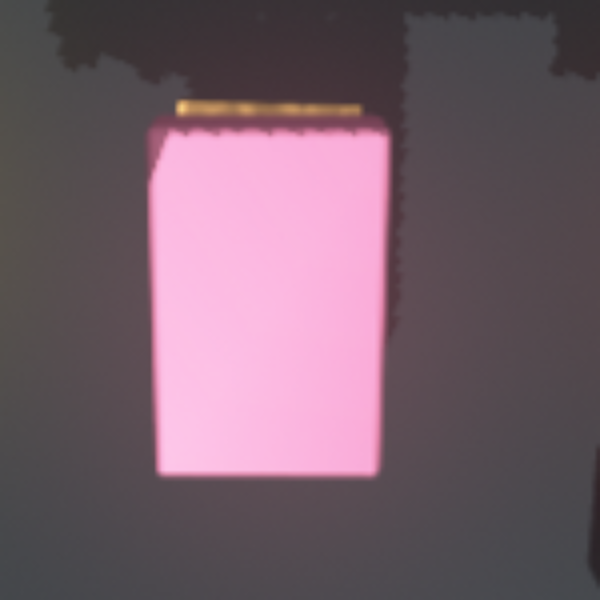

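```bash
python3 - <<'E'
from h import *
c=dict(np.load('w8.npz'))
P=toplane(c,[(287.1,149.6),(346.9,149.1),(344.9,238.4),(288.9,238.1)],.05)[:,:2];print(P.mean(0),rect(P))
e=(P[0]+P[1]-P[2]-P[3]);print(np.degrees(np.arctan2(e[1],e[0])))
E
python3 go.py .4755 .3568 .06 112
```

```text
[0.47684711 0.35735543] (array([0.47707541, 0.35727048]), 78.94454956054688, 49.62085723876953, 21.688148498535156)
21.926327870946057
d/n [ 0.017 -0.015  0.795] d [ 0.017 -0.015  0.795] w [0.0003 0.0012 0.0009]
```

```bash

python3 -m handwheel '{"twist":[[0,0.001,0.001],[0,0.001,0.001],[0,0.001,0.001],[0,0.001,0.001],[0,0.001,0.001]],"translation":[[0.02,-0.01,0.4],[0.02,-0.01,0.75],[0.02,-0.01,0.75],[0.02,-0.01,0.75],[0.02,-0.01,0.75]],"grip":[1,1,1,1,1]}' 
python3 go.py .4764 .357 .034 112
```

```text
clock: 11.52
tool_pos: [0.4769, 0.3573, 0.0673]
eef_rot: [0.982, 0.19, 0.001, -0.0]
contact_force: [0.2, 0.3, -0.4]
opening: 1.0
d/n [-0.007  0.001  0.333] d [-0.007  0.001  0.333] w [-0.0001 -0.0009 -0.0002]
```

```bash

python3 -m handwheel '{"twist":[[0,-0.001,0],[0,-0.001,0],[0,-0.001,0],[0,-0.001,0],[0,-0.001,0],[0,-0.001,0],[0,-0.001,0],[0,-0.001,0],[0,-0.001,0],[0,-0.001,0],[0,-0.001,0],[0,-0.001,0]],"translation":[[-0.007,0,0.25],[-0.007,0,0.333],[-0.007,0,0.333],[-0.007,0,0.333],[-0.007,0,0.333],[-0.007,0,0.333],[-0.007,0,0.333],[-0.007,0,0.333],[-0.007,0,0.333],[-0.007,0,0.333],[-0.007,0,0.333],[-0.007,0,0.333]],"grip":[1,1,1,1,0.45,0.45,0.45,0.45,0.45,0.45,0.45,0.45]}' 25
python3 go.py .4764 .357 .034 112
```

```text
clock: 12.52
tool_pos: [0.4764, 0.3571, 0.0341]
eef_rot: [0.982, 0.19, -0.0, -0.0]
contact_force: [-0.6, -0.1, 2.0]
opening: 0.566
d/n [-0.     0.001  0.001] d [-0.     0.001  0.001] w [-0.0001  0.0001 -0.0002]
```

```bash

python3 -m handwheel '{"twist":[[0,0,0],[0,0,0],[0,0,0],[0,0,0]],"translation":[[0,0,-0.3],[0,0,-0.6],[0,0,-0.9],[0,0,-0.9]],"grip":[0.45,0.45,0.45,0.45]}' 
python3 -m handwheel '{"twist":[[0,0,0],[0,0,0],[0,0,0],[0,0,0]],"translation":[[0,0,-0.4],[0,0,-0.8],[0,0,-1],[0,0,-1]],"grip":[0.45,0.45,0.45,0.45]}' 
python3 go.py .640 .04 .23 87 4
```

```text
clock: 12.85
tool_pos: [0.4791, 0.3591, 0.129]
eef_rot: [0.982, 0.19, 0.004, -0.002]
contact_force: [0.3, 0.5, -1.7]
opening: 0.563
clock: 13.18
tool_pos: [0.4807, 0.3604, 0.2335]
eef_rot: [0.982, 0.19, 0.008, -0.005]
contact_force: [1.1, 0.7, -2.3]
opening: 0.568
d/n [0.07  0.892 0.005] d [0.282 3.567 0.019] w [-0.003  -0.005   0.1384]
```

```bash

python3 -m handwheel '{"twist":[[0,0,0],[0,0,0],[0,0,0],[0,0,0]],"translation":[[0.02,0.25,0],[0.04,0.55,0],[0.07,0.86,0],[0.07,0.86,0]],"grip":[0.45,0.45,0.45,0.45]}' >/dev/null
python3 -m handwheel '{"twist":[[0,0,0],[0,0,0],[0,0,0],[0,0,0]],"translation":[[0.02,0.3,0],[0.05,0.6,0],[0.07,0.86,0],[0.07,0.86,0]],"grip":[0.45,0.45,0.45,0.45]}' >/dev/null
python3 -m handwheel '{"twist":[[0,0,0],[0,0,0],[0,0,0],[0,0,0]],"translation":[[0.02,0.3,0],[0.05,0.6,0],[0.07,0.86,0],[0.07,0.86,0]],"grip":[0.45,0.45,0.45,0.45]}' 
python3 -m handwheel '{"twist":[[0.001,-0.001,0.03],[0.002,-0.002,0.065],[0.003,-0.003,0.1],[0.005,-0.005,0.138],[0.005,-0.005,0.138],[0.005,-0.005,0.138]],"translation":[[0.02,0.3,0],[0.05,0.6,0],[0.07,0.7,0],[0.07,0.7,0],[0.07,0.7,0],[0.07,0.7,0]],"grip":[0.45,0.45,0.45,0.45,0.45,0.45]}' 
python3 go.py .6515 .0284 .2 87.1 1
python3 - <<'E'
from plant import r
from h import *
s=r.get_state();c=r.get_calibration("wrist");im=r.snapshot("wrist");cv2.imwrite("pics/w9.png",im)
np.savez('w9.npz',**{k:c[k] for k in c});print(s['qd'].round(2),s['q'].round(2))
E
```

```text
clock: 14.18
tool_pos: [0.6008, 0.1014, 0.2279]
eef_rot: [0.984, 0.175, 0.005, 0.006]
contact_force: [0.2, -0.9, -2.2]
opening: 0.564
clock: 14.68
tool_pos: [0.6306, 0.0389, 0.2272]
eef_rot: [0.999, -0.039, -0.005, -0.001]
contact_force: [0.5, 0.2, -2.8]
opening: 0.566
d/n [0.22  0.089 0.27 ] d [0.22  0.089 0.27 ] w [-0.0006  0.003  -0.0085]
[-0.   -0.01 -0.02  0.    0.    0.    0.01] [-0.13  0.71  0.    1.55 -0.01  0.89 -1.77]
```

View pics/w9.png

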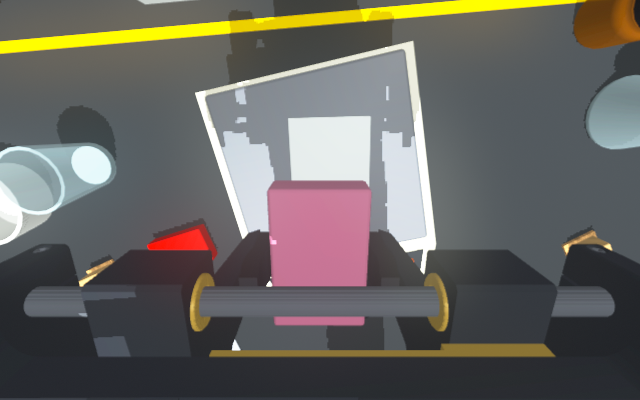

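```bash
python3 - <<'E'
from h import *
d=np.load('cam.npz');c=dict(np.load('w9.npz'));cc=dict(c);cc['xyz']=d['off'];cc['attitude']=d['Q']
im=cv2.imread("pics/w9.png");g=cv2.cvtColor(im,cv2.COLOR_BGR2GRAY).astype(int);print(g[178:198,320],g[318:332,300],g[260,262:280],g[260,360:378])
for p in [(269,190),(371,190),(274,325),(364,325)]: print(p,toplane(cc,[p],-.016)[0].round(4))
P=toplane(c,[(289,118),(370.5,116)],.144);print(P,P.mean(0));e=P[0]-P[1];print(np.degrees(np.arctan2(e[1],e[0]))-90)
cv2.imwrite("pics/w9z.png",cv2.resize(im[100:340,250:400],None,fx=2.5,fy=2.5))
E
```

```text
[235 235 180 125 117 118 117 118 118 118 121 134 146 150 151 152 153 153
 153 152] [142 142 141 141 142 141 134 107  92  90  90  90  89  89] [ 58  59  58  59  60  59  58  58  76 117 134 143 146 146 146 146 146 146] [147 147 147 147 148 145 141 109  71  61  61  62  62  63  62  63  63  63]
(269, 190) [ 0.038 -0.024 -0.016]
(371, 190) [ 0.038   0.0237 -0.016 ]
(274, 325) [-0.0382 -0.0251 -0.016 ]
(364, 325) [-0.0383  0.0238 -0.016 ]
[[ 0.69865005  0.05762478  0.144     ]
 [ 0.69529308 -0.00468527  0.144     ]] [0.69697156 0.02646976 0.144     ]
-3.083842841142797
```

View pics/w9z.png

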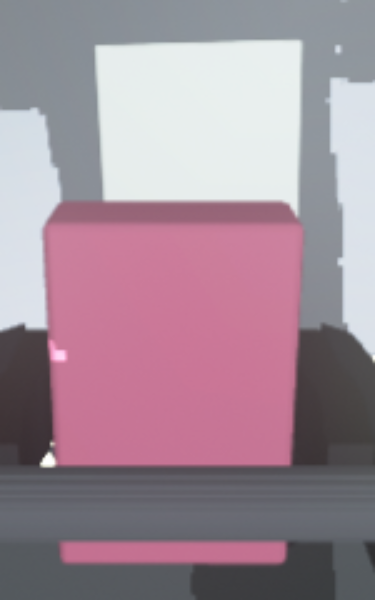

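```bash
python3 go.py .6512 .0286 .175 87 1
python3 -m handwheel '{"twist":[[0,0.003,-0.008],[0,0.003,-0.008],[0,0.003,-0.008],[0,0.003,-0.008],[0,0.003,-0.008],[0,0.003,-0.008],[0,0.003,-0.008]],"translation":[[0.1,0.04,0.1],[0.218,0.088,0.2],[0.218,0.088,0.4],[0.218,0.088,0.52],[0.218,0.088,0.52],[0.218,0.088,0.52],[0.218,0.088,0.52]],"grip":[0.45,0.45,0.45,0.45,0.45,0.45,0.45]}' 
python3 go.py .6512 .0286 .149 87 1
python3 - <<'E'
from plant import r
from h import *
cv2.imwrite("pics/w10.png",r.snapshot("wrist"))
E
```

```text
d/n [0.219 0.094 0.524] d [0.219 0.094 0.524] w [-0.0008  0.0028 -0.0077]
clock: 15.32
tool_pos: [0.6513, 0.0299, 0.1761]
eef_rot: [1.0, -0.025, 0.001, -0.001]
contact_force: [-1.0, 0.7, -1.5]
opening: 0.566
d/n [-0.001  0.014  0.27 ] d [-0.001  0.014  0.27 ] w [-0.0009 -0.0004  0.0008]
```

View pics/w10.png

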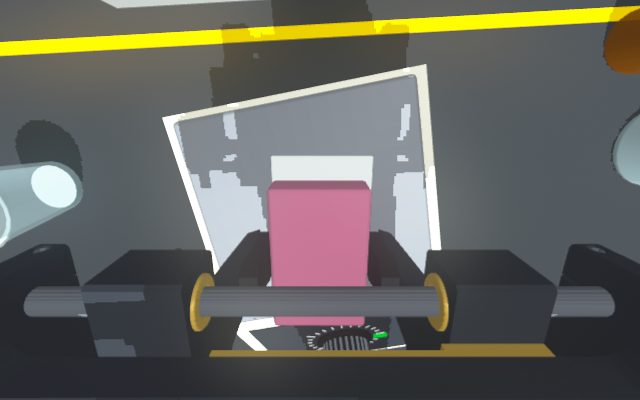

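```bash

python3 -m handwheel '{"twist":[[0,0,0.001],[0,0,0.001],[0,0,0.001],[0,0,0.001],[0,0,0.001],[0,0,0.001]],"translation":[[0,0.014,0.12],[0,0.014,0.2],[0,0.014,0.25],[0,0.014,0.268],[0,0.014,0.268],[0,0.014,0.268]],"grip":[0.45,0.45,0.45,0.45,0.45,0.45]}' 
python3 go.py .6512 .0286 .148 87 1
```

```text
clock: 15.87
tool_pos: [0.6517, 0.0284, 0.1495]
eef_rot: [1.0, -0.027, 0.001, -0.001]
contact_force: [0.2, 0.5, -2.7]
opening: 0.564
d/n [-0.006 -0.001  0.015] d [-0.006 -0.001  0.015] w [-0.0009 -0.0007 -0.0003]
```

```bash

python3 -m handwheel '{"twist":[[-0.001,-0.001,0],[-0.001,-0.001,0],[-0.001,-0.001,0]],"translation":[[-0.006,0,0.01],[-0.006,0,0.016],[-0.006,0,0.016]],"grip":[0.45,0.45,0.45]}'
```

```text
clock: 16.12
tool_pos: [0.6514, 0.0286, 0.1482]
eef_rot: [1.0, -0.027, -0.0, 0.0]
contact_force: [-0.5, -0.4, -1.4]
opening: 0.563
```

```bash

python3 -m handwheel '{"twist":[[0,0,0],[0,0,0],[0,0,0]],"translation":[[0,0,0.01],[0,0,0.01],[0,0,0.01]],"grip":[0.45,0.45,0.45]}'
```

```text
clock: 16.37
tool_pos: [0.6514, 0.0286, 0.1481]
eef_rot: [1.0, -0.027, 0.0, 0.0]
contact_force: [-2.7, 0.7, 5.9]
opening: 0.561
```

Contact. Release and rise.

```bash

python3 -m handwheel '{"twist":[[0,0,0],[0,0,0],[0,0,0],[0,0,0],[0,0,0],[0,0,0],[0,0,0]],"translation":[[0,0,-0.005],[0,0,-0.005],[0,0,-0.005],[0,0,-0.005],[0,0,-0.005],[0,0,-0.005],[0,0,-0.005]],"grip":[0.57,0.59,0.62,0.67,0.75,0.75,0.75]}'
python3 -m handwheel '{"twist":[[0,0,0],[0,0,0],[0,0,0],[0,0,0],[0,0,0]],"translation":[[0,0,-0.2],[0,0,-0.5],[0,0,-0.9],[0,0,-0.9],[0,0,-0.9]],"grip":[0.75,0.75,0.75,1,1]}'
python3 - <<'E'
from plant import r
from h import *
s=r.get_state();c=r.get_calibration("wrist");im=r.snapshot("wrist");cv2.imwrite("pics/w11.png",im)
np.savez('w11.npz',**{k:c[k] for k in c});print(s['tool_pos'],s['q'].round(2))
E
```

```text
clock: 16.95
tool_pos: [0.6514, 0.0286, 0.1485]
eef_rot: [1.0, -0.027, -0.0, 0.0]
contact_force: [0.0, -0.4, -0.3]
opening: 0.748
clock: 17.37
tool_pos: [0.6532, 0.0287, 0.2413]
eef_rot: [1.0, -0.027, 0.003, -0.0]
contact_force: [0.4, -0.0, -0.9]
opening: 0.878
[0.65320643 0.02868422 0.24134139] [-0.11  0.72  0.    1.48  0.    0.94 -1.74]
```

View pics/w11.png

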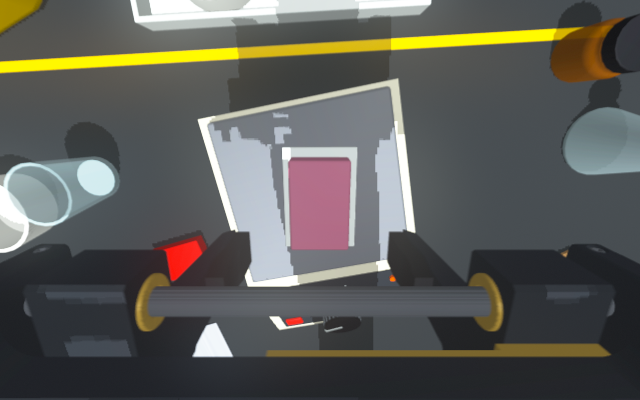

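```bash
cat > dial.py <<'E'
from h import *
def frame(D,yaw):
    u=np.array([np.cos(yaw),np.sin(yaw),0]);y=np.array([-np.sin(yaw),np.cos(yaw),0]);z=np.array([0,0,1.])
    n=np.cos(np.pi/6)*z-.5*u; x=np.cross(y,n); return np.stack([x,y,n],1)
def pose(D,yaw,off,ang):
    """TCP pose: off along normal; tool x rotated 'ang' deg clockwise (seen from outside) from upslope"""
    F=frame(D,yaw);x,y,n=F.T
    T=R.from_matrix(np.stack([x,-y,-n],1))*R.from_rotvec([0,0,np.radians(ang)])
    return D+n*off,T
E
python3 - <<'E'
from plant import r
from dial import *
s=r.get_state()
P,T=pose(np.array([.494,.0125,.0753]),np.radians(7.8),.13,0)
print(P,move(s,P,T))
im=cv2.imread("pics/w11.png");c=dict(np.load('w11.npz'))
m=cv2.inRange(cv2.cvtColor(im,cv2.COLOR_BGR2HSV),(150,40,40),(178,255,255));m[:,:270]=0;m[:,370:]=0
k=max(cv2.findContours(m,cv2.RETR_EXTERNAL,cv2.CHAIN_APPROX_NONE)[0],key=cv2.contourArea)
print(cv2.approxPolyDP(k,4,True)[:,0].tolist(),rect(toplane(c,k[:,0],.164)[:,:2]))
E
```

```text
[0.42960139 0.00367849 0.1878833 ] (array([-2.20550453,  0.36758439,  0.51037673]), array([ 0.01575513,  0.1656448 , -0.05888265]))
[[291, 158], [291, 249], [347, 249], [349, 160]] (array([0.65187402, 0.02949549]), 78.28530883789062, 49.23642349243164, -2.93194580078125)
```

```bash

python3 -m handwheel '{"twist":[[0,0,0],[0,0,0],[0,0,0]],"translation":[[-0.75,0.12,0],[-0.75,0.12,0],[-0.75,0.12,0]],"grip":[1,1,1]}' >/dev/null
python3 -m handwheel '{"twist":[[0,0,0],[0,0,0],[0,0,0]],"translation":[[-0.75,0.12,0],[-0.75,0.12,0],[-0.75,0.12,0]],"grip":[1,1,1]}'
python3 - <<'E'
from plant import r
from dial import *
s=r.get_state()
P,T=pose(np.array([.494,.0125,.0753]),np.radians(7.8),.13,0)
print(P,move(s,P,T))
E
```

```text
clock: 17.92
tool_pos: [0.4766, 0.009, 0.2343]
eef_rot: [0.999, -0.027, -0.018, 0.003]
contact_force: [-1.2, -0.7, -0.4]
opening: 1.001
[0.42960139 0.00367849 0.1878833 ] (array([-0.44977687,  0.0753376 ,  0.48086569]), array([ 0.01698919,  0.17750465, -0.05916038]))
```

```bash

python3 -m handwheel '{"twist":[[0.017,0.177,-0.059],[0.017,0.177,-0.059],[0.017,0.177,-0.059],[0.017,0.177,-0.059],[0.017,0.177,-0.059],[0.017,0.177,-0.059],[0.017,0.177,-0.059]],"translation":[[-0.45,0.075,0],[-0.45,0.075,0.2],[-0.45,0.075,0.48],[-0.45,0.075,0.48],[-0.45,0.075,0.48],[-0.45,0.075,0.48],[-0.45,0.075,0.48]],"grip":[1,1,1,1,1,1,1]}'
python3 - <<'E'
from plant import r
from dial import *
s=r.get_state();c=r.get_calibration("wrist");im=r.snapshot("wrist");cv2.imwrite("pics/w12.png",im)
np.savez('w12.npz',**{k:c[k] for k in c});print(s['tool_pos'],s['q'].round(2),s['qd'].round(2))
P,T=pose(np.array([.494,.0125,.0753]),np.radians(7.8),.13,0)
print(P,move(s,P,T))
E
```

```text
clock: 18.5
tool_pos: [0.4482, -0.0007, 0.227]
eef_rot: [0.987, 0.037, 0.156, 0.008]
contact_force: [0.3, -0.3, -0.5]
opening: 0.998
[ 0.44818312 -0.00073282  0.2269805 ] [-0.13  0.42 -0.01  2.38  0.97  0.06 -2.6 ] [ 0.21 -0.34 -0.2   0.23  2.18 -0.46 -1.79]
[0.42960139 0.00367849 0.1878833 ] (array([-0.29306949, -0.06748032,  0.31446752]), array([ 0.01646503,  0.06753155, -0.01586964]))
```

View pics/w12.png

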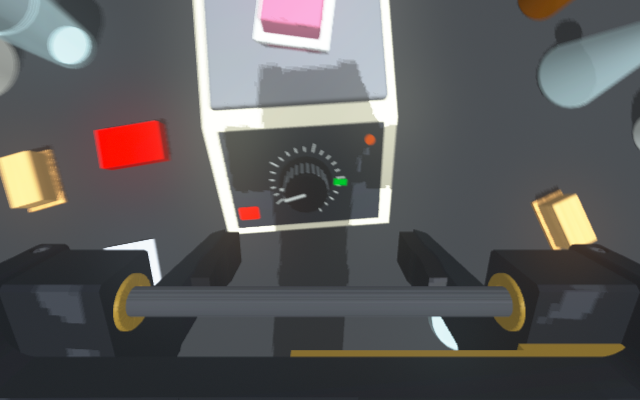

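```bash
cat > fk.py <<'E'
from h import *
from scipy.optimize import least_squares
import itertools
def fk(q,p,sg):
    h,L1,L2,L3,q70,x0=p
    Rz=lambda a:R.from_euler('z',a);Ry=lambda a:R.from_euler('y',a)
    A=Rz(sg[0]*q[0])*Ry(q[1]); pos=np.array([0,0,h])+Rz(sg[0]*q[0]).apply([x0,0,0])+A.apply([0,0,L1])
    A=A*Rz(sg[1]*q[2])*Ry(q[3]); pos=pos+A.apply([0,0,L2])
    A=A*Rz(sg[2]*q[4])*Ry(q[5]); pos=pos+A.apply([0,0,L3])
    return pos,A*Rz(sg[3]*q[6]+q70)
E
python3 - <<'E'
from plant import r
from fk import *
s=r.get_state()
D=[([1.21082891,.68981811,-.19455411,1.56606449,.1573143,.9025071,-.21508026],[.23959,-.57675,.23809],[.98067,.195668,-.00018,-.00068]),
(s['q'],s['tool_pos'],s['eef_rot']),
([-.11,.72,0,1.48,0,.94,-1.74],[.6532,.0287,.2413],[1,-.027,.003,0]),
([-.68,.78,-.07,1.75,.09,.62,-1.99],[.4747,.3542,.1376],[.981,.192,-.003,.002]),
([.82,.6,-.21,1.78,.17,.79,-.62],[.3937,-.3863,.2377],[.978,.21,-.003,-.003]),
([-.13,.71,0,1.55,-.01,.89,-1.77],[.6306,.0389,.2272],[.999,-.039,-.005,-.001]),
([-.07,.49,-.14,1.74,.06,.9,-1.64],[.5406,.0484,.3072],[.996,.085,.006,-.009])]
best=None
for sg in itertools.product([1,-1],repeat=4):
    for q70 in(0,1.57,3.14,-1.57):
        def f(p):
            o=[]
            for q,P,Q in D:
                a,A=fk(q,p,sg); o+=list(a-P)+list(.2*(A.inv()*R.from_quat(Q)).as_rotvec())
            return o
        l=least_squares(f,[.33,.5,.4,.28,q70,0])
        if best is None or l.cost<best[0]: best=(l.cost,sg,l.x,np.array(l.fun))
print(best[0],best[1],best[2].round(4));print(best[3].reshape(-1,6).round(3))
np.savez('fk.npz',p=best[2],sg=best[1])
E
```

```text
0.0055738936224587615 (-1, -1, -1, -1) [0.1295 0.5212 0.2278 0.1575 1.5692 0.1124]
[[ 0.019  0.015 -0.005  0.     0.     0.   ]
 [-0.003  0.053  0.014 -0.     0.     0.   ]
 [-0.017  0.042 -0.012 -0.     0.001 -0.001]
 [-0.011  0.04   0.019  0.    -0.001 -0.   ]
 [ 0.021  0.009  0.002 -0.     0.001  0.001]
 [-0.009  0.044 -0.005 -0.001 -0.     0.001]
 [-0.006  0.024 -0.014 -0.    -0.001 -0.002]]
```

```bash
cat > fk.py <<'E'
from h import *
from scipy.optimize import least_squares
SG=(-1,-1,-1,-1);Q70=1.5692
Rz=lambda a:R.from_euler('z',a);Ry=lambda a:R.from_euler('y',a)
def chain(q):
    A0=Rz(-q[0]);A1=A0*Ry(q[1]);A2=A1*Rz(-q[2])*Ry(q[3]);A3=A2*Rz(-q[4])*Ry(q[5]);return A0,A1,A2,A3
def fk(q,p):
    A=chain(q); v=p.reshape(4,3)
    return sum(a.apply(x) for a,x in zip(A,v)),A[3]*Rz(-q[6]+Q70)
LO=np.array([-3.01,-.46,-1.47,.13,-1,.04,-2.66]);HI=np.array([3.01,2.08,1.51,2.56,4.14,2.09,2.66])
E
cat > fit.py <<'E'
from plant import r
from fk import *
s=r.get_state()
D=[([1.21082891,.68981811,-.19455411,1.56606449,.1573143,.9025071,-.21508026],[.23959,-.57675,.23809]),
([-.13,.42,-.01,2.38,.97,.06,-2.6],[.4482,-.0007,.227]),(s['q'],s['tool_pos']),
([-.11,.72,0,1.48,0,.94,-1.74],[.6532,.0287,.2413]),
([-.68,.78,-.07,1.75,.09,.62,-1.99],[.4747,.3542,.1376]),
([.82,.6,-.21,1.78,.17,.79,-.62],[.3937,-.3863,.2377]),
([-.13,.71,0,1.55,-.01,.89,-1.77],[.6306,.0389,.2272]),
([-.69,.57,-.11,1.85,.06,.73,-1.98],[.4115,.3298,.237]),
([-.07,.49,-.14,1.74,.06,.9,-1.64],[.5406,.0484,.3072])]
p0=np.array([0,0,.33, 0,0,.5, 0,0,.38, 0,0,.28])
f=lambda p:np.concatenate([fk(q,p)[0]-P for q,P in D]+[.02*(p-p0)])
l=least_squares(f,p0);print(l.x.reshape(4,3).round(3));print(l.fun[:-12].reshape(-1,3).round(4));np.save('fk.npy',l.x)
E
python3 fit.py
```

```text
[[ 0.004 -0.011  0.332]
 [ 0.    -0.011  0.568]
 [ 0.007 -0.011  0.354]
 [ 0.009 -0.012  0.304]]
[[ 0.0006 -0.0005  0.001 ]
 [-0.0001  0.0005 -0.0003]
 [-0.     -0.0008  0.0007]
 [-0.0008 -0.0021 -0.0008]
 [-0.0004 -0.0002 -0.0001]
 [-0.0008 -0.0005  0.0006]
 [ 0.0003  0.0005  0.0005]
 [-0.0016  0.0041 -0.0014]
 [-0.0005 -0.0021 -0.0003]]
```

```bash
cat > ik.py <<'E'
from fk import *
from dial import pose
p=np.load('fk.npy');D=np.array([.494,.0125,.0753]);YAW=np.radians(7.8)
def ik(P,T,q0,wreg=.003):
    def f(q):
        a,A=fk(q,p); return np.concatenate([10*(a-P),(A.inv()*T).as_rotvec(),wreg*(q-q0)])
    l=least_squares(f,np.clip(q0,LO+1e-3,HI-1e-3),bounds=(LO+.02,HI-.02)); return l.x,np.abs(l.fun[:6]).max()
E
python3 - <<'E'
from ik import *
for off in(.13,.05,.01):
  for ang in range(-180,180,30):
    P,T=pose(D,YAW,off,ang)
    o=[]
    for q5 in(0,np.pi):
      for q3 in (-.8,0,.8):
        b=min((ik(P,T,np.array([-.1,.5,q3,2.2,q5,.3,q7])) for q7 in(-1.5,1.5)),key=lambda t:t[1])
        if b[1]<.01:o.append(b[0].round(2).tolist())
    print(off,ang,*o[:3],sep='\n   ')
E
```

```text
0.13
   -180
0.13
   -150
0.13
   -120
0.13
   -90
0.13
   -60
0.13
   -30
0.13
   0
0.13
   30
0.13
   60
0.13
   90
0.13
   120
0.13
   150
0.05
   -180
0.05
   -150
0.05
   -120
0.05
   -90
0.05
   -60
0.05
   -30
0.05
   0
0.05
   30
0.05
   60
0.05
   90
0.05
   120
0.05
   150
0.01
   -180
   [0.57, 1.41, -1.45, 2.54, 2.08, 1.52, -0.32]
   [0.57, 1.41, -1.45, 2.54, 2.08, 1.52, -0.32]
   [0.57, 1.41, -1.45, 2.54, 2.08, 1.52, -0.32]
0.01
   -150
   [0.57, 1.41, -1.45, 2.54, 2.08, 1.52, -0.85]
   [0.57, 1.41, -1.45, 2.54, 2.08, 1.52, -0.85]
   [0.57, 1.41, -1.45, 2.54, 2.08, 1.52, -0.85]
0.01
   -120
   [0.57, 1.41, -1.45, 2.54, 2.08, 1.52, -1.37]
   [0.57, 1.41, -1.45, 2.54, 2.08, 1.52, -1.37]
   [0.57, 1.41, -1.45, 2.54, 2.08, 1.52, -1.37]
0.01
   -90
   [0.57, 1.41, -1.45, 2.54, 2.08, 1.52, -1.89]
   [0.57, 1.41, -1.45, 2.54, 2.08, 1.52, -1.89]
   [0.57, 1.41, -1.45, 2.54, 2.08, 1.52, -1.89]
0.01
   -60
   [0.57, 1.41, -1.45, 2.54, 2.08, 1.52, -2.42]
   [0.57, 1.41, -1.45, 2.54, 2.08, 1.52, -2.42]
   [0.57, 1.41, -1.45, 2.54, 2.08, 1.52, -2.42]
0.01
   -30
0.01
   0
   [0.51, 1.23, -1.16, 2.54, 2.23, 1.26, 2.64]
   [0.51, 1.23, -1.16, 2.54, 2.23, 1.26, 2.64]
0.01
   30
   [0.57, 1.41, -1.45, 2.54, 2.08, 1.52, 2.29]
   [0.57, 1.41, -1.45, 2.54, 2.08, 1.52, 2.29]
   [0.57, 1.41, -1.45, 2.54, 2.08, 1.52, 2.29]
0.01
   60
   [0.57, 1.41, -1.45, 2.54, 2.08, 1.52, 1.77]
   [0.57, 1.41, -1.45, 2.54, 2.08, 1.52, 1.77]
   [0.57, 1.41, -1.45, 2.54, 2.08, 1.52, 1.77]
0.01
   90
   [0.57, 1.41, -1.45, 2.54, 2.08, 1.52, 1.25]
   [0.57, 1.41, -1.45, 2.54, 2.08, 1.52, 1.25]
   [0.57, 1.41, -1.45, 2.54, 2.08, 1.52, 1.25]
0.01
   120
   [0.57, 1.41, -1.45, 2.54, 2.08, 1.52, 0.72]
   [0.57, 1.41, -1.45, 2.54, 2.08, 1.52, 0.72]
   [0.57, 1.41, -1.45, 2.54, 2.08, 1.52, 0.72]
0.01
   150
   [0.57, 1.41, -1.45, 2.54, 2.08, 1.52, 0.2]
   [0.57, 1.41, -1.45, 2.54, 2.08, 1.52, 0.2]
   [0.57, 1.41, -1.45, 2.54, 2.08, 1.52, 0.2]
```

```bash
cat > sim.py <<'E'
from ik import *
from dial import frame
def gpose(off,delta,psi,side=0):
    F=frame(D,YAW);x,y,n=F.T
    a=R.from_rotvec(y*np.radians(delta)) # rotates n toward upslope/vertical?
    na=a.apply(n); 
    assert na[2]>n[2]-1e-9, na
    T0=R.from_matrix(np.stack([a.apply(x),-y,-na],1))
    return D+n*off,R.from_rotvec(-n*np.radians(psi))*T0
def jac(q):
    a0,A0=fk(q,p);J=np.zeros((6,7))
    for i in range(7):
        d=q.copy();d[i]+=1e-5;a,A=fk(d,p);J[:3,i]=(a-a0)/1e-5;J[3:,i]=(A*A0.inv()).as_rotvec()/1e-5
    return J,a0,A0
def track(q,P,T,n=20,lam=.02):
    a0,A0=fk(q,p); w=(A0.inv()*T).as_rotvec(); qs=[q]
    for k in range(1,n+1):
        Pk=a0+(P-a0)*k/n;Tk=A0*R.from_rotvec(w*k/n)
        for _ in range(3):
            J,a,A=jac(q);e=np.concatenate([Pk-a,(Tk*A.inv()).as_rotvec()])
            q=np.clip(q+J.T@np.linalg.solve(J@J.T+lam**2*np.eye(6),e),LO,HI)
        qs.append(q)
    return q,np.abs(e).max(),np.array(qs)
E
python3 - <<'E'
from sim import *
qd=np.array([-.11,.55,0,2.0,0,.6,-1.7])
for delta in(30,24,18):
    P,T=gpose(.1,delta,0);q,e,_=track(qd,*gpose(.1,30,0));print('hover',q.round(2),round(e,4))
    q,e,_=track(q,P,T)
    q,e,_=track(q,*gpose(.014,delta,0));print(delta,'down',q.round(2),round(e,4))
    for sg in(1,-1):
        qq=q
        for psi in(15,30,45,60,75):
            qq,e,qs=track(qq,*gpose(.014,delta,sg*psi));print('  ',sg*psi,qq.round(2),round(e,4),np.abs(np.diff(qs,axis=0)).max().round(3))
E
```

```text
hover [-0.09  0.61 -0.04  2.16  0.06  0.38 -1.61] 0.0
30 down [-0.1   0.78 -0.02  2.08  0.06  0.28 -1.62] 0.0
   15 [ 0.06  0.79 -0.16  2.07 -0.06  0.28 -1.65] 0.0 0.008
   30 [ 0.23  0.81 -0.29  2.08 -0.19  0.26 -1.69] 0.0 0.008
   45 [ 0.39  0.85 -0.43  2.1  -0.3   0.2  -1.73] 0.0 0.008
   60 [ 0.55  0.92 -0.59  2.14 -0.41  0.11 -1.77] 0.0 0.008
   75 [ 0.71  1.01 -0.76  2.2  -0.52  0.04 -1.81] 0.0472 0.009
   -15 [-0.28  0.79  0.12  2.12  0.19  0.23 -1.58] 0.0 0.009
   -30 [-0.46  0.82  0.29  2.17  0.3   0.15 -1.54] 0.0 0.009
   -45 [-0.65  0.89  0.48  2.23  0.4   0.04 -1.48] 0.0084 0.01
   -60 [-0.82  0.98  0.68  2.3   0.4   0.04 -1.34] 0.1149 0.01
   -75 [-0.96  1.08  0.82  2.38  0.33  0.04 -1.12] 0.2135 0.017
hover [-0.09  0.61 -0.04  2.16  0.06  0.38 -1.61] 0.0
24 down [-0.11  0.77 -0.01  2.17  0.06  0.09 -1.62] 0.0
   15 [ 0.06  0.78 -0.16  2.16 -0.04  0.1  -1.69] 0.0 0.008
   30 [ 0.22  0.8  -0.3   2.17 -0.14  0.08 -1.75] 0.0 0.008
   45 [ 0.37  0.84 -0.45  2.18 -0.23  0.04 -1.83] 0.0148 0.008
   60 [ 0.52  0.89 -0.6   2.22 -0.38  0.04 -1.84] 0.079 0.01
   75 [ 0.69  0.98 -0
[... 404 characters left out ...]
1] 0.0
18 down [-0.11  0.76 -0.01  2.26 -0.01  0.04 -1.54] 0.1303
   15 [ 0.05  0.77 -0.16  2.25 -0.17  0.04 -1.56] 0.1192 0.011
   30 [ 0.21  0.79 -0.32  2.25 -0.34  0.04 -1.57] 0.1279 0.013
   45 [ 0.38  0.83 -0.49  2.26 -0.55  0.04 -1.53] 0.1467 0.016
   60 [ 0.58  0.9  -0.74  2.28 -0.84  0.04 -1.4 ] 0.2316 0.025
   75 [ 0.8   1.02 -1.01  2.32 -1.    0.04 -1.38] 0.3983 0.023
   -15 [-0.25  0.77  0.13  2.28  0.    0.04 -1.37] 0.1595 0.012
   -30 [-0.38  0.79  0.25  2.31 -0.01  0.04 -1.17] 0.2087 0.015
   -45 [-0.49  0.81  0.35  2.35 -0.06  0.04 -0.93] 0.2751 0.019
   -60 [-0.57  0.82  0.39  2.4  -0.17  0.04 -0.64] 0.3592 0.025
   -75 [-0.6   0.81  0.37  2.44 -0.34  0.04 -0.26] 0.4665 0.034
```

```bash
python3 - <<'E'
from sim import *
F=np.array([[np.cos(YAW),-np.sin(YAW),0],[np.sin(YAW),np.cos(YAW),0],[0,0,1]])
for delta in(30,36):
  for psi in(-45,-30,0,30,60):
    P,T=gpose(.014,delta,psi)
    c=np.array([[sx*.0375,sy*.0935,-.064] for sx in(-1,1) for sy in(-1,1)])
    f=np.array([[sx*.009,sy*.045,0] for sx in(-1,1) for sy in(-1,1)])
    n=frame(D,YAW)[:,2]
    W=P+T.apply(c); L=(W-D)@F
    print(delta,psi,'body',(L*1000).round().astype(int).tolist(),'z',W[:,2].round(3),'tip off',((P+T.apply(f)-D)@n).round(4),'toolz',T.apply([0,0,1]).round(2))
P,T=gpose(.014,30,0);print(T.inv().apply(frame(D,YAW)[:,2]))
E
```

```text
30 -45 body [[-102, 66, 43], [13, -66, 109], [-43, 112, 34], [71, -21, 100]] z [0.118 0.185 0.109 0.175] tip off [0.0185 0.0185 0.0095 0.0095] toolz [ 0.17 -0.33 -0.93]
30 -30 body [[-85, 81, 53], [-4, -81, 100], [-17, 113, 48], [64, -49, 95]] z [0.128 0.175 0.124 0.17 ] tip off [0.0185 0.0185 0.0095 0.0095] toolz [ 0.09 -0.24 -0.97]
30 0 body [[-45, 93, 76], [-45, -94, 76], [30, 94, 76], [30, -94, 76]] z [0.151 0.151 0.151 0.151] tip off [0.0185 0.0185 0.0095 0.0095] toolz [-0. -0. -1.]
30 30 body [[-4, 81, 100], [-85, -81, 53], [64, 49, 95], [-17, -113, 48]] z [0.175 0.128 0.17  0.124] tip off [0.0185 0.0185 0.0095 0.0095] toolz [ 0.02  0.26 -0.97]
30 60 body [[26, 47, 117], [-114, -46, 36], [73, -9, 100], [-68, -103, 20]] z [0.192 0.111 0.176 0.095] tip off [0.0185 0.0185 0.0095 0.0095] toolz [ 0.16  0.46 -0.88]
36 -45 body [[-97, 71, 46], [18, -61, 112], [-38, 114, 29], [77, -18, 95]] z [0.121 0.187 0.104 0.17 ] tip off [0.0193 0.0193 0.0087 0.0087] toolz [ 0.1  -0.41 -0.91]
36 -30 body [[-79, 85, 56], [2, -77, 103], [-11, 115, 44], [70, -47, 91]] z [0.131 0.178 0.119 0.166] tip off [0.0193 0.0193 0.0087 0.0087] toolz [ 0.   -0.3  -0.96]
36 0 body [[-38, 94, 80], [-38, -93, 80], [37, 94, 72], [37, -93, 72]] z [0.155 0.155 0.147 0.147] tip off [0.0193 0.0193 0.0087 0.0087] toolz [-0.1  -0.01 -0.99]
36 30 body [[2, 77, 103], [-79, -85, 56], [70, 47, 91], [-11, -115, 44]] z [0.178 0.131 0.166 0.119] tip off [0.0193 0.0193 0.0087 0.0087] toolz [-0.08  0.29 -0.96]
36 60 body [[29, 40, 118], [-111, -53, 37], [78, -12, 95], [-63, -106, 14]] z [0.194 0.113 0.171 0.09 ] tip off [0.0193 0.0193 0.0087 0.0087] toolz [ 0.08  0.52 -0.85]
[-5.00000000e-01  1.80915258e-17 -8.66025404e-01]
```

```bash
cat > dgo.py <<'E'
import sys
from plant import r
from sim import *
# args: off delta psi [lift]
def go(off,delta,psi,lift=0):
    s=r.get_state();P,T=gpose(off,delta,psi);d,w=move(s,P+[0,0,lift],T)
    print('d',d.round(3),'w',w.round(4),'q',s['q'].round(2)); return d,w
if __name__=="__main__": go(*map(float,sys.argv[1:]))
E
python3 dgo.py .014 30 0 .11
```

```text
d [ 0.291 -0.102  0.418] w [ 0.0116 -0.0999 -0.0183] q [-0.13  0.41 -0.01  2.38  0.99  0.06 -2.6 ]
```

```bash
python3 - <<'E'
from plant import r
from sim import *
s=r.get_state();q=s['q'].copy()
P,T=gpose(.014,30,0)
a,A=fk(q,p)
for nm,PP in(('direct',P+[0,0,.11]),):
    q1,e,qs=track(q,PP,T);print(nm,q1.round(2),e,'\n',qs[::4].round(2))
    q2,e,qs=track(q1,P,T);print(q2.round(2),e)
    for psi in(-30,0,55):
        q2,e,qs=track(q2,*gpose(.014,30,psi));print(psi,q2.round(2),e)
E
```

```text
direct [ 0.27  0.64 -0.63  2.01  0.6   0.67 -2.18] 2.783237507686387e-07 
 [[-0.13  0.41 -0.01  2.38  0.99  0.06 -2.6 ]
 [ 0.09  0.45 -0.32  2.3   0.88  0.24 -2.5 ]
 [ 0.18  0.5  -0.46  2.23  0.77  0.37 -2.39]
 [ 0.23  0.55 -0.54  2.15  0.7   0.48 -2.31]
 [ 0.26  0.6  -0.59  2.08  0.64  0.58 -2.24]
 [ 0.27  0.64 -0.63  2.01  0.6   0.67 -2.18]]
[ 0.12  0.81 -0.39  2.1   0.82  0.39 -2.37] 1.7536372206305995e-06
-30 [-0.19  0.8  -0.14  2.19  1.21  0.39 -2.45] 8.054782401706317e-06
0 [ 0.12  0.81 -0.39  2.1   0.81  0.39 -2.37] 1.7690568121508932e-07
55 [ 0.56  0.92 -0.66  2.15  0.41  0.12 -2.55] 9.83816721367159e-07
```

```bash

python3 -m handwheel '{"twist":[[0.003,-0.025,-0.005],[0.006,-0.05,-0.009],[0.009,-0.075,-0.014],[0.0116,-0.1,-0.018],[0.0116,-0.1,-0.018],[0.0116,-0.1,-0.018],[0.0116,-0.1,-0.018]],"translation":[[0.07,-0.02,0.1],[0.15,-0.05,0.2],[0.22,-0.08,0.3],[0.29,-0.1,0.418],[0.29,-0.1,0.418],[0.29,-0.1,0.418],[0.29,-0.1,0.418]],"grip":[1,1,1,1,1,1,1]}'
python3 dgo.py .014 30 0 .11
python3 - <<'E'
from plant import r
from h import *
s=r.get_state();c=r.get_calibration("wrist");im=r.snapshot("wrist");cv2.imwrite("pics/w13.png",im)
np.savez('w13.npz',**{k:c[k] for k in c});print(s['qd'].round(2))
cv2.imwrite("pics/w13z.png",cv2.resize(im[110:260,210:410],None,fx=4,fy=4,interpolation=cv2.INTER_CUBIC))
E
```

```text
clock: 19.13
tool_pos: [0.4856, 0.0112, 0.1962]
eef_rot: [0.998, 0.067, -0.002, -0.0]
contact_force: [-0.6, 0.3, 0.3]
opening: 1.002
d [ 0.015 -0.002 -0.012] w [-0.0004  0.001  -0.0006] q [ 0.27  0.64 -0.62  2.01  0.58  0.68 -2.16]
[-0.02 -0.04  0.01  0.04  0.01 -0.   -0.01]
```

View pics/w13z.png

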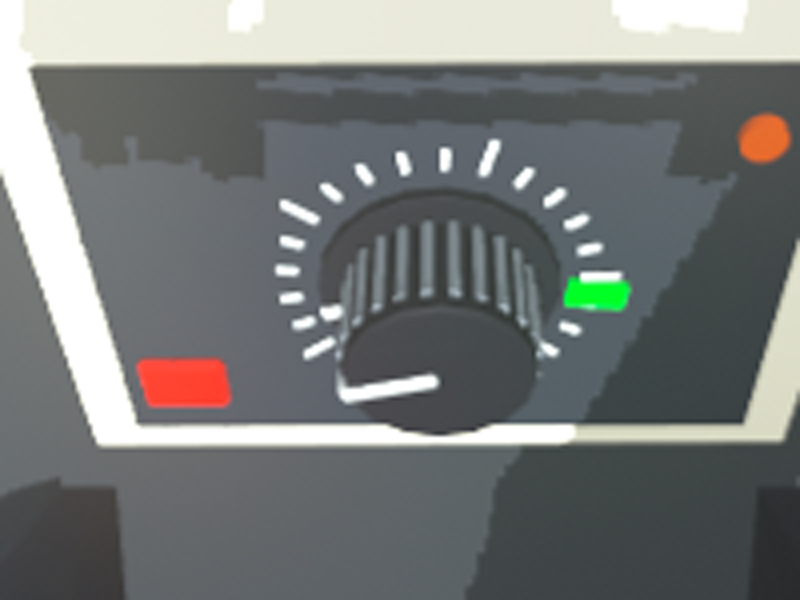

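```bash
cat > pan.py <<'E'
from dial import *
YAW=np.radians(7.8);D0=np.array([.494,.0125,.0753])
def pan(c,uv,h):
    F=frame(D0,YAW); W=toplane(c,uv,0,F[:,2],D0+F[:,2]*h); return (W-D0)@F   # x upslope,y left
def zz(pts,x0=210,y0=110,k=4): return [((a+.5)/k-.5+x0,(b+.5)/k-.5+y0) for a,b in pts]
def ang(xy):  # clockwise from upslope, rad
    return np.arctan2(-xy[...,1],xy[...,0])
E
python3 - <<'E'
from pan import *
c=dict(np.load('w13.npz'))
# panel border corners
B=pan(c,zz([(30,66),(815,62),(135,423),(743,423)]),0)[:,:2];print('border',(B*1000).round(1).tolist())
T=pan(c,zz([(319,348),(304,324),(290,298),(287,270),(291,242),(299,211),(332,192),(365,174),(403,163),(446,159),(489,158),(524,178),(554,197),(578,221),(590,249),(600,276),(569,328)]),0.0005)[:,:2]
A=np.c_[2*T,np.ones(len(T))];x=np.linalg.lstsq(A,(T**2).sum(1),rcond=None)[0];print('tick centre',x[:2]*1000,'r',np.sqrt(x[2]+x[:2]@x[:2])*1000)
cen=x[:2];print('tick r',(np.linalg.norm(T-cen,axis=1)*1000).round(1),'ang',ang(T-cen).round(3))
top=pan(c,zz([(340,370),(540,368),(440,435),(440,305),(440,370)]),.032)[:,:2];print('top',(top*1000).round(1).tolist())
G=pan(c,zz([(570,280),(630,284),(626,311),(564,304),(597,294)]),.003)[:,:2];print('green',(G*1000).round(1).tolist())
L=pan(c,zz([(330,312)]),.005)[:,:2];print('line skirt',L*1000)
L2=pan(c,zz([(345,395),(437,382)]),.032)[:,:2];print('line top',(L2*1000).round(1).tolist())
for C in(cen,top[0:2].mean(0)):
    print('green ang',ang(G[4]-C),'pointer',ang(L[0]-C),'top line',ang(L2[0]-L2[1]), ang(L2[0]-C))
E
```

```text
border [[60.3, 81.9], [60.9, -74.8], [-52.5, 82.7], [-53.0, -82.3]]
tick centre [0.76774475 0.12944356] r 36.697729150029076
tick r [38.  36.2 36.3 36.  36.3 38.3 36.2 36.2 36.3 36.5 38.2 36.3 36.3 36.5
 36.3 38.  35.8] ang [-2.22  -1.975 -1.716 -1.46  -1.211 -0.958 -0.709 -0.46  -0.216  0.04
  0.282  0.532  0.774  1.026  1.279  1.522  2.03 ]
top [[4.8, 21.6], [5.3, -21.5], [-17.7, 0.0], [24.6, 0.0], [4.7, 0.0]]
green [[3.7, -30.4], [2.4, -44.6], [-6.6, -44.7], [-4.2, -29.7], [-0.9, -37.2]]
line skirt [[-4.74875891 26.15062388]]
line top [[-3.5, 21.0], [0.8, 0.7]]
green ang 1.6144498309105908 pointer -1.7797037675910756 top line -1.7798269315546587 -1.7735441534925824
green ang 1.7281241767272886 pointer -1.929820678601528 top line -1.7798269315546587 -1.9586755538351812
```

```bash
sed -i 's/D=np.array(\[.494,.0125,.0753\])/D=np.array([.4947,.0126,.0757])/' ik.py
cat >> dgo.py <<'E'
E
python3 - <<'E'
from plant import r
from sim import *
s=r.get_state();q=s['q'].copy()
P,T=gpose(.014,30,-33)
d,w=move(s,P-T.apply([0,0,.09]),T);print('pre d',d.round(3),'w',w.round(4))
q,e,qs=track(q,P-T.apply([0,0,.09]),T);print(q.round(2),e)
q,e,qs=track(q,P,T);print('down',q.round(2),e)
for psi in(33,-33,33,-33,33):
    q,e,qs=track(q,*gpose(.014,30,psi));print(psi,q.round(2),e,qs.min(0).round(2))
E
```

```text
pre d [-0.036 -0.247  0.226] w [-0.0918  0.0009 -0.1589]
[-0.06  0.66 -0.47  2.14  1.    0.69 -2.26] 1.4734154268336574e-06
down [-0.1   0.82 -0.32  2.19  1.34  0.53 -2.54] 3.4543944596315823e-06
33 [ 0.43  0.87 -0.62  2.1   0.66  0.3  -2.57] 1.611210489693704e-06 [-0.1   0.81 -0.62  2.09  0.66  0.3  -2.57]
-33 [-0.11  0.81 -0.3   2.19  1.33  0.51 -2.54] 8.480749148762068e-06 [-0.11  0.81 -0.62  2.09  0.66  0.3  -2.57]
33 [ 0.42  0.87 -0.62  2.1   0.65  0.29 -2.56] 1.5684061320797582e-06 [-0.11  0.81 -0.62  2.09  0.65  0.29 -2.56]
-33 [-0.12  0.81 -0.27  2.19  1.32  0.5  -2.53] 9.726604503754177e-06 [-0.12  0.81 -0.62  2.09  0.65  0.29 -2.56]
33 [ 0.42  0.87 -0.61  2.1   0.63  0.29 -2.54] 1.5278107267091556e-06 [-0.12  0.81 -0.61  2.09  0.63  0.29 -2.54]
```

```bash

python3 -m handwheel '{"twist":[[-0.023,0,-0.04],[-0.046,0,-0.08],[-0.069,0,-0.12],[-0.092,0.001,-0.159],[-0.092,0.001,-0.159],[-0.092,0.001,-0.159],[-0.092,0.001,-0.159],[-0.092,0.001,-0.159]],"translation":[[-0.01,-0.06,0.05],[-0.02,-0.12,0.1],[-0.03,-0.18,0.15],[-0.036,-0.247,0.226],[-0.036,-0.247,0.226],[-0.036,-0.247,0.226],[-0.036,-0.247,0.226],[-0.036,-0.247,0.226]],"grip":[1,1,1,1,1,1,1,1]}'
python3 dgo.py .014 30 -33
```

```text
clock: 19.85
tool_pos: [0.4778, 0.0341, 0.1749]
eef_rot: [0.94, 0.31, 0.01, 0.142]
contact_force: [-0.1, -0.2, 0.3]
opening: 1.001
d [ 0.01  -0.007  0.905] w [ 0.0003  0.0001 -0.0007] q [-0.05  0.65 -0.49  2.12  0.98  0.72 -2.24]
```

```bash

python3 -m handwheel '{"twist":[[0,0,0],[0,0,0],[0,0,0],[0,0,0],[0,0,0],[0,0,0],[0,0,0]],"translation":[[0.01,-0.007,0.2],[0.01,-0.007,0.4],[0.01,-0.007,0.6],[0.01,-0.007,0.7],[0.01,-0.007,0.7],[0.01,-0.007,0.7],[0.01,-0.007,0.7]],"grip":[1,1,1,1,1,1,1]}'
python3 dgo.py .014 30 -33
python3 - <<'E'
from plant import r
from h import *
cv2.imwrite("pics/w14.png",r.snapshot("wrist"))
E
```

```text
clock: 20.43
tool_pos: [0.486, 0.0167, 0.1082]
eef_rot: [0.94, 0.309, 0.01, 0.142]
contact_force: [0.8, 0.2, 0.2]
opening: 0.998
d [-0.001 -0.007  0.21 ] w [ 0.0003 -0.0002 -0.0013] q [-0.08  0.77 -0.39  2.16  1.2   0.6  -2.43]
```

View pics/w14.png

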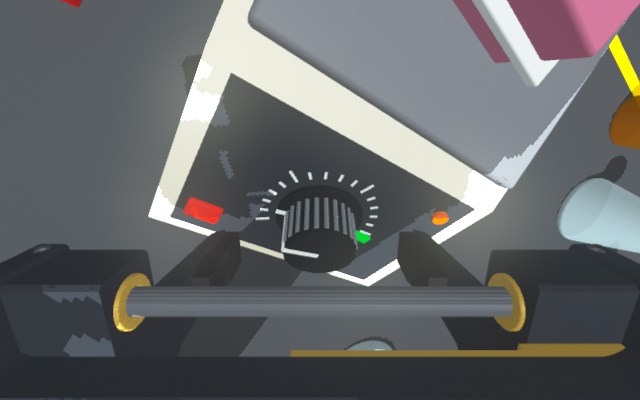

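```bash

python3 -m handwheel '{"twist":[[0,0,-0.001],[0,0,-0.001],[0,0,-0.001],[0,0,-0.001],[0,0,-0.001],[0,0,-0.001],[0,0,-0.001],[0,0,-0.001],[0,0,-0.001],[0,0,-0.001],[0,0,-0.001],[0,0,-0.001]],"translation":[[0,-0.007,0.1],[0,-0.007,0.2],[0,-0.007,0.21],[0,-0.007,0.21],[0,-0.007,0.21],[0,-0.007,0.21],[0,-0.007,0.21],[0,-0.007,0.21],[0,-0.007,0.21],[0,-0.007,0.21],[0,-0.007,0.21],[0,-0.007,0.21]],"grip":[1,1,1,1,0.4,0.4,0.4,0.4,0.4,0.4,0.4,0.4]}' 30
python3 dgo.py .014 30 33
```

```text
clock: 21.48
tool_pos: [0.4885, 0.0114, 0.0883]
eef_rot: [0.94, 0.31, 0.011, 0.143]
contact_force: [1.7, -2.3, 2.3]
opening: 0.487
d [-0.004 -0.007  0.003] w [ 0.184  -0.0008  0.3174] q [-0.09  0.81 -0.36  2.16  1.28  0.57 -2.5 ]
```

```bash

python3 -m handwheel '{"twist":[[0.009,0,0.016],[0.026,0,0.045],[0.044,0,0.076],[0.062,0,0.107],[0.08,0,0.138],[0.098,0,0.169],[0.116,0,0.2],[0.134,0,0.231],[0.152,0,0.262],[0.168,0,0.29],[0.18,0,0.31],[0.184,0,0.317]],"translation":[[0,0,0],[0,0,0],[0,0,0],[0,0,0],[0,0,0],[0,0,0],[0,0,0],[0,0,0],[0,0,0],[0,0,0],[0,0,0],[0,0,0]],"grip":[0.4,0.4,0.4,0.4,0.4,0.4,0.4,0.4,0.4,0.4,0.4,0.4]}'
python3 dgo.py .014 30 33
python3 - <<'E'
from plant import r
from h import *
c=r.get_calibration("wrist");cv2.imwrite("pics/w15.png",r.snapshot("wrist"));np.savez('w15.npz',**{k:c[k] for k in c})
E
```

```text
clock: 22.48
tool_pos: [0.4885, 0.0108, 0.0883]
eef_rot: [0.973, -0.182, -0.009, -0.143]
contact_force: [-0.6, -0.3, 1.8]
opening: 0.487
d [-0.01  -0.003  0.007] w [-0.0012 -0.0006 -0.0008] q [ 0.45  0.87 -0.63  2.1   0.64  0.3  -2.53]
```

View pics/w15.png

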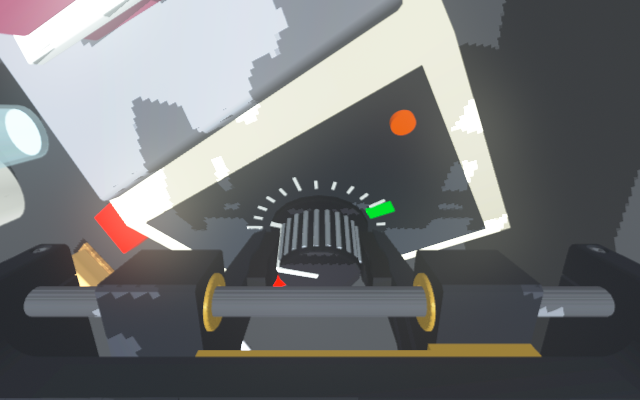

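```bash

python3 -m handwheel '{"twist":[[0,0,0],[0,0,0],[0,0,0],[0,0,0]],"translation":[[0,0,0],[0,0,0],[0,0,0],[0,0,0]],"grip":[0.55,0.7,0.8,0.8]}'
python3 -m handwheel '{"twist":[[-0.01,0,-0.018],[-0.03,0,-0.052],[-0.05,0,-0.086],[-0.07,0,-0.12],[-0.09,0,-0.155],[-0.11,0,-0.19],[-0.13,0,-0.224],[-0.15,0,-0.258],[-0.17,0,-0.293],[-0.184,0,-0.317],[-0.184,0,-0.317],[-0.184,0,-0.317]],"translation":[[0,0,0],[0,0,0],[0,0,0],[0,0,0],[0,0,0],[0,0,0],[0,0,0],[0,0,0],[0,0,0],[0,0,0],[0,0,0],[0,0,0]],"grip":[0.8,0.8,0.8,0.8,0.8,0.8,0.8,0.8,0.8,0.8,0.8,0.8]}'
python3 dgo.py .014 30 -33
python3 - <<'E'
from plant import r
from pan import *
c=r.get_calibration("wrist");im=r.snapshot("wrist");cv2.imwrite("pics/w16.png",cv2.resize(im[130:290,220:420],None,fx=4,fy=4,interpolation=cv2.INTER_CUBIC));np.savez('w16.npz',**{k:c[k] for k in c})
E
```

```text
clock: 22.87
tool_pos: [0.4885, 0.0113, 0.0883]
eef_rot: [0.973, -0.18, -0.009, -0.143]
contact_force: [-0.1, 0.2, 0.2]
opening: 0.757
clock: 23.87
tool_pos: [0.4882, 0.0123, 0.0882]
eef_rot: [0.94, 0.31, 0.011, 0.142]
contact_force: [-0.2, 0.6, 0.3]
opening: 0.801
d [-0.007  0.001  0.005] w [ 0.0003 -0.0004 -0.0006] q [-0.11  0.81 -0.32  2.17  1.27  0.54 -2.49]
```

View pics/w16.png

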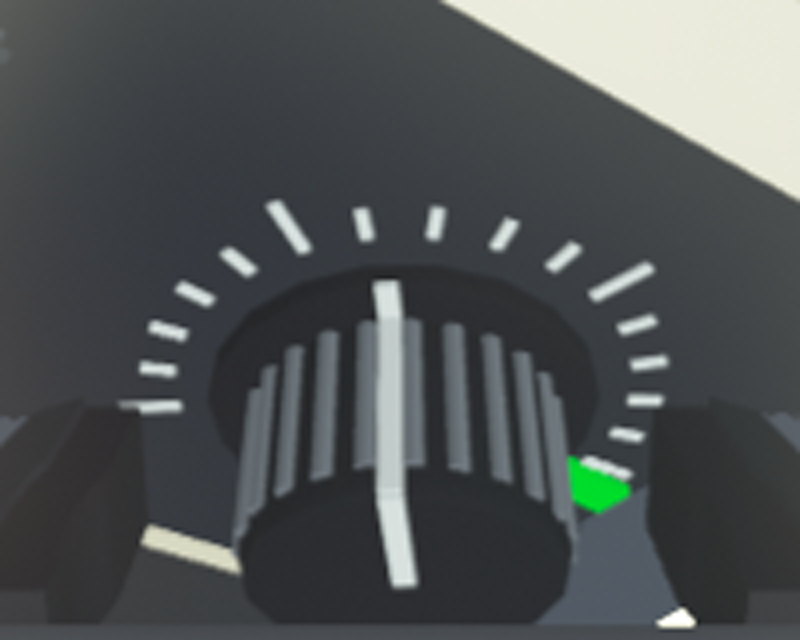

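```bash
python3 - <<'E'
from pan import *
c=dict(np.load('w16.npz'))
z=lambda P: zz(P,220,130)
L=pan(c,z([(387,284)]),.005)[0,:2]
T=pan(c,z([(288,227),(364,224),(436,223),(504,234),(563,257),(622,281),(637,324),(649,362),(645,401),(627,435),(239,262),(195,294),(168,331),(158,370)]),0)[:,:2]
A=np.c_[2*T,np.ones(len(T))];x=np.linalg.lstsq(A,(T**2).sum(1),rcond=None)[0];cen=x[:2];print(cen*1000)
print(ang(T-cen).round(3)); print('ptr',ang(L-cen),np.linalg.norm(L-cen))
E
```

```text
[ 1.70451094 -0.14285594]
[-0.983 -0.726 -0.47  -0.218  0.037  0.291  0.543  0.795  1.057  1.305
 -1.233 -1.487 -1.739 -1.994]
ptr -0.6583656625344668 0.029525039877816364
```

```bash

python3 -m handwheel '{"twist":[[0,0,0],[0,0,0],[0,0,0],[0,0,0],[0,0,0],[0,0,0],[0,0,0]],"translation":[[-0.005,0,0.005],[-0.005,0,0.005],[-0.005,0,0.005],[-0.005,0,0.005],[-0.005,0,0.005],[-0.005,0,0.005],[-0.005,0,0.005]],"grip":[0.4,0.4,0.4,0.4,0.4,0.4,0.4]}' 30
python3 -m handwheel '{"twist":[[0.009,0,0.016],[0.026,0,0.045],[0.044,0,0.076],[0.062,0,0.107],[0.08,0,0.138],[0.098,0,0.169],[0.116,0,0.2],[0.134,0,0.231],[0.152,0,0.262],[0.168,0,0.29],[0.18,0,0.31],[0.184,0,0.317]],"translation":[[0,0,0],[0,0,0],[0,0,0],[0,0,0],[0,0,0],[0,0,0],[0,0,0],[0,0,0],[0,0,0],[0,0,0],[0,0,0],[0,0,0]],"grip":[0.4,0.4,0.4,0.4,0.4,0.4,0.4,0.4,0.4,0.4,0.4,0.4]}'
python3 -m handwheel '{"twist":[[0,0,0],[0,0,0],[0,0,0],[0,0,0]],"translation":[[0,0,0],[0,0,0],[0,0,0],[0,0,0]],"grip":[0.55,0.7,0.8,0.8]}'
python3 dgo.py .014 30 -33
python3 - <<'E'
from plant import r
from pan import *
c=r.get_calibration("wrist");im=r.snapshot("wrist");cv2.imwrite("pics/w17.png",cv2.resize(im[130:290,220:420],None,fx=4,fy=4,interpolation=cv2.INTER_CUBIC));np.savez('w17.npz',**{k:c[k] for k in c})
E
```

```text
clock: 24.5
tool_pos: [0.488, 0.0107, 0.0878]
eef_rot: [0.941, 0.308, 0.01, 0.142]
contact_force: [-1.0, -0.1, -1.3]
opening: 0.49
clock: 25.5
tool_pos: [0.4878, 0.0111, 0.0878]
eef_rot: [0.972, -0.183, -0.009, -0.145]
contact_force: [0.3, 3.9, -2.6]
opening: 0.49
clock: 25.83
tool_pos: [0.488, 0.011, 0.0878]
eef_rot: [0.972, -0.183, -0.009, -0.144]
contact_force: [-0.4, -0.3, 1.1]
opening: 0.755
d [-0.005 -0.005  0.002] w [-0.1847 -0.0008 -0.3194] q [ 0.44  0.87 -0.61  2.1   0.61  0.29 -2.51]
```

View pics/w17.png

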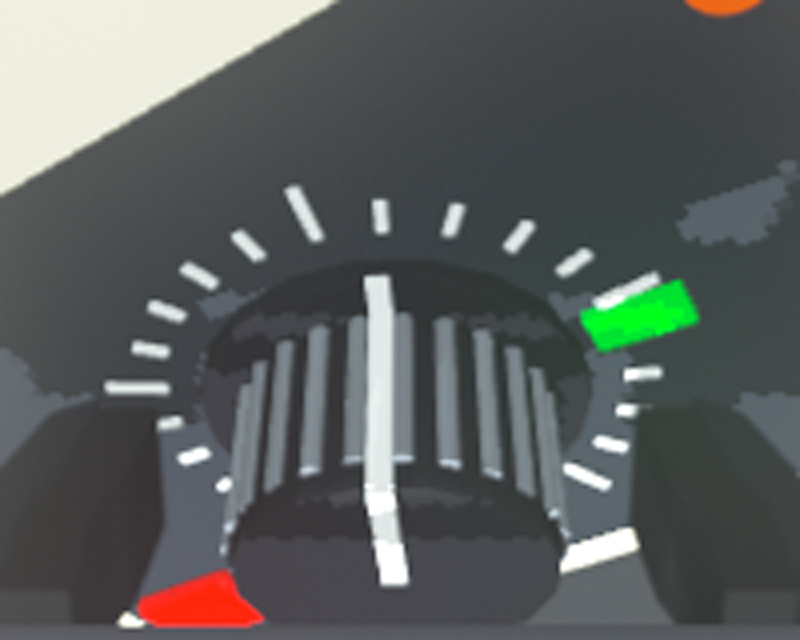

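```bash
python3 - <<'E'
from pan import *
c=dict(np.load('w17.npz'))
z=lambda P: zz(P,220,130)
L=pan(c,z([(377,277)]),.005)[0,:2]
T=pan(c,z([(305,213),(381,216),(453,220),(519,236),(573,262),(627,290),(644,373),(626,410),(610,444),(248,246),(199,275),(166,311),(151,349),(137,388),(170,424)]),0)[:,:2]
A=np.c_[2*T,np.ones(len(T))];x=np.linalg.lstsq(A,(T**2).sum(1),rcond=None)[0];cen=x[:2];print(cen*1000)
print(ang(T-cen).round(3)); print('ptr',ang(L-cen),np.linalg.norm(L-cen))
G=pan(c,z([(582,315),(683,280),(699,320),(599,351)]),.003)[:,:2]-cen
print((G*1000).round(1)); print('green corner ang',ang(G),'mid in',ang(G[[0,3]].mean(0)),'mid out',ang(G[[1,2]].mean(0)),'cen',ang(G.mean(0)))
E
```

```text
[1.56667647 0.31901727]
[ 0.283  0.535  0.79   1.041  1.289  1.541  2.047  2.301  2.551  0.025
 -0.224 -0.478 -0.726 -0.983 -1.24 ]
ptr 0.5089220453568484 0.029877403896042286
[[  3.1 -31.9]
 [  2.2 -45.9]
 [ -6.4 -44.5]
 [ -5.  -30.4]]
green corner ang [1.4725299  1.5229461  1.71270397 1.73223183] mid in 1.5998212312659874 mid out 1.6168019663024387 cen 1.6098732830558646
```

```bash

python3 -m handwheel '{"twist":[[-0.01,0,-0.018],[-0.03,0,-0.052],[-0.05,0,-0.086],[-0.07,0,-0.12],[-0.09,0,-0.155],[-0.11,0,-0.19],[-0.13,0,-0.224],[-0.15,0,-0.258],[-0.17,0,-0.293],[-0.184,0,-0.318],[-0.184,0,-0.318],[-0.184,0,-0.318]],"translation":[[0,0,0],[0,0,0],[0,0,0],[0,0,0],[0,0,0],[0,0,0],[0,0,0],[0,0,0],[0,0,0],[0,0,0],[0,0,0],[0,0,0]],"grip":[0.8,0.8,0.8,0.8,0.8,0.8,0.8,0.8,0.8,0.8,0.8,0.8]}'
python3 -m handwheel '{"twist":[[0,0,0],[0,0,0],[0,0,0],[0,0,0],[0,0,0],[0,0,0],[0,0,0]],"translation":[[0,0,0],[0,0,0],[0,0,0],[0,0,0],[0,0,0],[0,0,0],[0,0,0]],"grip":[0.4,0.4,0.4,0.4,0.4,0.4,0.4]}' 30
python3 -m handwheel '{"twist":[[0.009,0,0.016],[0.026,0,0.045],[0.044,0,0.076],[0.062,0,0.107],[0.08,0,0.138],[0.098,0,0.169],[0.116,0,0.2],[0.134,0,0.231],[0.152,0,0.262],[0.165,0,0.285],[0.173,0,0.298],[0.173,0,0.298]],"translation":[[0,0,0],[0,0,0],[0,0,0],[0,0,0],[0,0,0],[0,0,0],[0,0,0],[0,0,0],[0,0,0],[0,0,0],[0,0,0],[0,0,0]],"grip":[0.4,0.4,0.4,0.4,0.4,0.4,0.4,0.4,0.4,0.4,0.4,0.4]}'
python3 -m handwheel '{"twist":[[0,0,0]],"translation":[[0,0,0]],"grip":[0.4]}'
python3 - <<'E'
from plant import r
from pan import *
c=r.get_calibration("wrist");im=r.snapshot("wrist");cv2.imwrite("pics/w18.png",cv2.resize(im[130:290,220:420],None,fx=4,fy=4,interpolation=cv2.INTER_CUBIC));np.savez('w18.npz',**{k:c[k] for k in c})
E
```

```text
clock: 26.88
tool_pos: [0.4879, 0.012, 0.0879]
eef_rot: [0.941, 0.309, 0.011, 0.141]
contact_force: [-0.8, 0.1, 0.2]
opening: 0.8
clock: 27.47
tool_pos: [0.4882, 0.0111, 0.0881]
eef_rot: [0.941, 0.308, 0.011, 0.141]
contact_force: [2.3, -1.1, -0.5]
opening: 0.493
clock: 28.47
tool_pos: [0.4882, 0.011, 0.088]
eef_rot: [0.98, -0.154, -0.008, -0.128]
contact_force: [-0.1, 1.0, 1.2]
opening: 0.492
clock: 28.55
tool_pos: [0.4882, 0.011, 0.0881]
eef_rot: [0.98, -0.153, -0.008, -0.128]
contact_force: [1.5, 0.6, 0.4]
opening: 0.491
```

View pics/w18.png

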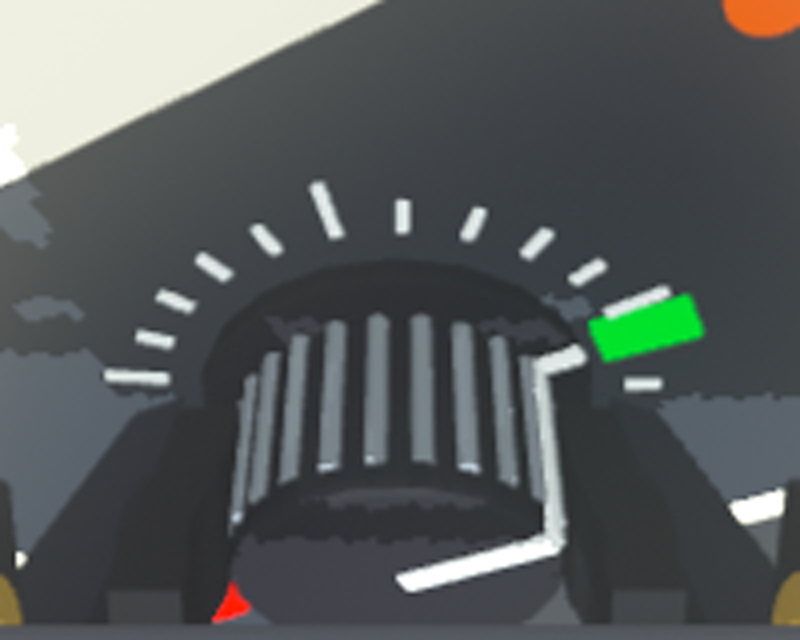

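```bash
python3 - <<'E'
from pan import *
c=dict(np.load('w18.npz'))
z=lambda P: zz(P,220,130)
L=pan(c,z([(585,354),(550,366)]),.005)[:,:2]
T=pan(c,z([(327,210),(403,217),(474,224),(538,244),(588,271),(638,301),(643,384),(266,240),(214,267),(176,301),(155,340),(137,377)]),0)[:,:2]
A=np.c_[2*T,np.ones(len(T))];x=np.linalg.lstsq(A,(T**2).sum(1),rcond=None)[0];cen=x[:2];print(cen*1000)
print(ang(T-cen).round(3)); print('ptr',ang(L-cen),np.linalg.norm(L-cen,axis=1))
G=pan(c,z([(589,322),(690,294),(705,335),(605,362)]),.003)[:,:2]-cen
print('mid in',ang(G[[0,3]].mean(0)),'mid out',ang(G[[1,2]].mean(0)),'cen',ang(G.mean(0)))
Lt=pan(c,z([(556,543),(404,582)]),.032)[:,:2]-cen;print('top line',ang(Lt[0]-Lt[1]),Lt*1000)
E
```

```text
[0.67356518 0.61263354]
[ 0.285  0.533  0.781  1.032  1.27   1.519  2.021  0.034 -0.209 -0.457
 -0.712 -0.958]
ptr [1.53851392 1.5349354 ] [0.02977694 0.02457302]
mid in 1.5683565129853474 mid out 1.595277246957983 cen 1.5842503207098417
top line 1.594843765799021 [[  1.42281125 -22.96811421]
 [  1.92427724  -2.11893693]]
```

```bash

python3 -m handwheel '{"twist":[[0.0047,0,0.0082],[0.0047,0,0.0082],[0.0047,0,0.0082]],"translation":[[0,0,0],[0,0,0],[0,0,0]],"grip":[0.4,0.4,0.4]}'
python3 -m handwheel '{"twist":[[0,0,0],[0,0,0],[0,0,0],[0,0,0]],"translation":[[0,0,0],[0,0,0],[0,0,0],[0,0,0]],"grip":[0.52,0.6,0.8,0.8]}'
python3 -m handwheel '{"twist":[[0,0,0],[0,0,0],[0,0,0],[0,0,0]],"translation":[[0,0,-0.2],[0,0,-0.4],[0,0,-0.7],[0,0,-0.7]],"grip":[0.8,1,1,1]}'
python3 - <<'E'
from plant import r
from pan import *
c=r.get_calibration("wrist");im=r.snapshot("wrist");cv2.imwrite("pics/w19.png",cv2.resize(im[110:260,220:420],None,fx=4,fy=4,interpolation=cv2.INTER_CUBIC));np.savez('w19.npz',**{k:c[k] for k in c})
E
```

```text
clock: 28.85
tool_pos: [0.4882, 0.011, 0.088]
eef_rot: [0.977, -0.166, -0.008, -0.135]
contact_force: [-0.7, -0.9, 1.4]
opening: 0.493
clock: 29.18
tool_pos: [0.4881, 0.0112, 0.088]
eef_rot: [0.977, -0.165, -0.008, -0.135]
contact_force: [-0.8, 0.2, -0.7]
opening: 0.722
clock: 29.52
tool_pos: [0.4881, -0.0085, 0.1587]
eef_rot: [0.977, -0.166, -0.005, -0.135]
contact_force: [0.2, 0.1, 1.1]
opening: 0.99
```

View pics/w19.png

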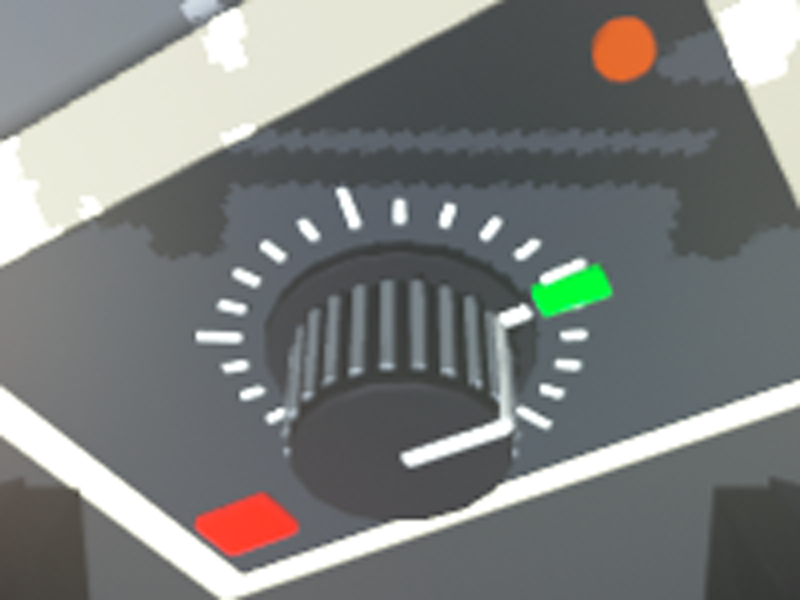

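```bash
python3 - <<'E'
from pan import *
c=dict(np.load('w19.npz'))
z=lambda P: zz(P,220,110)
L=pan(c,z([(531,314),(503,324)]),.005)[:,:2]
T=pan(c,z([(348,207),(400,212),(448,215),(490,229),(527,249),(564,272),(574,336),(568,365),(551,391),(309,230),(272,251),(245,277),(232,307),(219,337),(235,367),(252,393)]),0)[:,:2]
A=np.c_[2*T,np.ones(len(T))];x=np.linalg.lstsq(A,(T**2).sum(1),rcond=None)[0];cen=x[:2];print(cen*1000)
print(ang(T-cen).round(3)); print('ptr',ang(L-cen),np.linalg.norm(L-cen,axis=1))
G=pan(c,z([(531,291),(602,265),(612,293),(543,317)]),.003)[:,:2]-cen
print((G*1000).round(1),'mid in',ang(G[[0,3]].mean(0)),'mid out',ang(G[[1,2]].mean(0)),'cen',ang(G.mean(0)))
Lt=pan(c,z([(508,428),(406,461)]),.032)[:,:2]-cen;print('top line',ang(Lt[0]-Lt[1]),ang(Lt[0]),Lt*1000)
E
```

```text
[1.19211648 0.36926596]
[ 0.282  0.538  0.791  1.035  1.286  1.546  2.048  2.294  2.54   0.033
 -0.223 -0.475 -0.725 -0.978 -1.232 -1.479]
ptr [1.62300708 1.62175915] [0.02924554 0.02319062]
[[  2.3 -31.3]
 [  1.5 -46. ]
 [ -6.4 -44.7]
 [ -5.4 -30.1]] mid in 1.6207052500194994 mid out 1.6240338410935706 cen 1.6226902414523732
top line 1.6273123595386072 1.5984006358692227 [[ -0.62485217 -22.6302876 ]
 [  0.56685028  -1.56664723]]
```

```bash

python3 -m handwheel '{"twist":[[0,0,0],[0,0,0],[0,0,0],[0,0,0]],"translation":[[0,0,-0.4],[0,0,-0.8],[0,0,-1],[0,0,-1]],"grip":[1,1,1,1]}'
python3 -m handwheel '{"twist":[[0,0,0],[0,0,0],[0,0,0],[0,0,0],[0,0,0]],"translation":[[0,0.4,-0.4],[0,0.8,-0.5],[0,1,-0.5],[0,1,-0.5],[0,1,-0.5]],"grip":[1,1,1,1,1]}'
python3 - <<'E'
from plant import r
from pan import *
for n in("top","side"): cv2.imwrite(f"pics/{n}9.png",r.snapshot(n))
a=cv2.imread("pics/top9.png");b=cv2.imread("pics/side9.png")
cv2.imwrite("pics/end.png",np.vstack([cv2.resize(a[120:280,160:480],None,fx=2,fy=2),cv2.resize(b[130:270,130:450],None,fx=2,fy=2)])[:600])
print(r.get_state()['q'].round(2),r.get_state()['qd'].round(2))
E
```

```text
clock: 29.9
tool_pos: [0.4863, -0.0355, 0.2562]
eef_rot: [0.977, -0.167, -0.003, -0.135]
contact_force: [0.1, 0.5, -0.2]
opening: 0.997
clock: 30.32
tool_pos: [0.4504, -0.1413, 0.276]
eef_rot: [0.976, -0.169, -0.004, -0.135]
contact_force: [0.3, -0.3, -0.4]
opening: 1.0
[ 0.99  0.64 -1.    1.9   0.34  0.88 -2.03] [-0.02 -0.01 -0.02 -0.   -0.    0.    0.  ]
```

View pics/end.png

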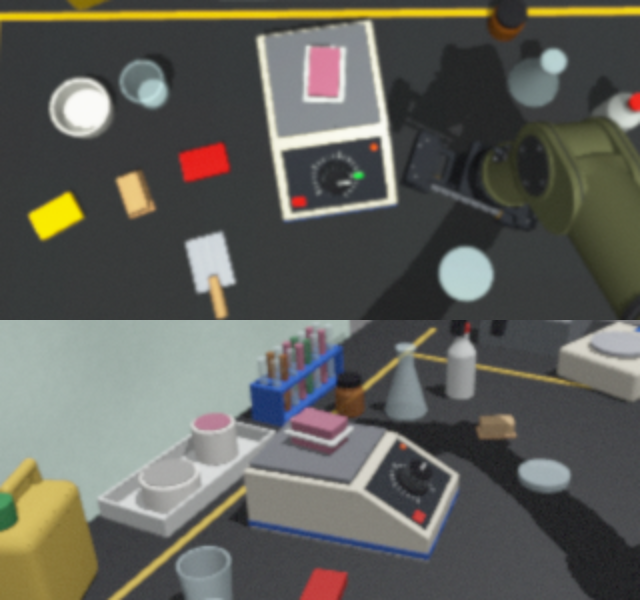

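```bash
python3 -c "
from plant import r
print(r.finish_job())"
```

```text
the job is handed in; nothing more can be done
None
```

I laid the separator squarely on the first tile and set the second pink tile squarely on the separator. Then I turned the dial clockwise to the green mark, let go and backed off. The job was handed in at about 30 s of robot time.

**Dial grip:** The arm is too close to the dial to hold it straight along its axis. I held it with the tool upright instead and turned it in three strokes of 62–66° plus a small trim, regripping between strokes.

**Stack:** All three measured centres agree to about 1 mm, and the long sides to within about 0.5°:

| Part | x (m) | y (m) | Angle |
|---|---|---|---|
| Lower tile, measured before stacking | 0.652 | 0.028 | −3.1° |
| Separator | 0.651 | 0.029 | −2.7° to −3.1° |
| Upper tile | 0.652 | 0.0295 | −2.9° |

**Dial:** After letting go, the white line was at 1.622 rad and the green mark at 1.623 rad in the same picture. Two other readings differed from that:
- **Line on the dial's top face:** 1.598 to 1.627 rad, depending on how I read it.
- **View while still gripping, before the trim:** the gap came out as anything from nothing to 0.05 rad. The fingers hid part of the dial, so I took a middle value of 0.03 rad for the trim and relied on the clear view afterwards.

**Not checked:** I could not measure the lower tile again once it was covered. I judged the bystanders by eye in the last top and side pictures, without measuring them, and saw none of them moved. The green mark's readings ranged from 1.58 to 1.62 rad across views, which I put down to viewing error.

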